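Empty the hardware scoop into the hopper

ROBOT

A 6-joint arm with a two-finger parallel gripper is mounted at the origin on the work surface. World frame = base frame: x ahead of the robot, y to its left, z up, the work surface at z = 0. Lengths are in m, angles in rad, forces in N, time in s.
With the tool pointing down it reaches from about 0.35 to 0.85 m from the base axis. Payload 8.1 kg.
Tool frame: the origin (TCP) lies on the centre line of the jaws, within the pads' length; the fingertips stand 19 mm ahead of it and the grasp point (between the pads) is the TCP; z points along the fingers, y is the line along which they close (so a half turn about z gives the same grasp; the last joint's range is limited). The gripper opens to 93 mm and grips with 3 to 60 N. Pads are 15 mm wide; open, the fingers measure 128 mm over their backs; the gripper's body (75 mm by 188 mm) begins 65 mm behind the grasp point.
Start: joints at [-1.391, 0.13, 1.488, -0, 1.523, -0.085], TCP at [0.157, -0.579, 0.238] pointing down, gripper open.
Joint ranges: [-2.96, 2.96], [-0.89, 2.26], [0.02, 2.5], [-1.34, 4.48], [0, 2.73], [-2.66, 2.66]. Speed limits (rad/s): [2.39, 2.39, 2.79, 3.14, 3.14, 3.14].

INTERFACE

Orientations are given as a rotation vector (axis times angle).
In Python, from cell import read_state, grab_frame, camera_info, sign_off gives the robot as it stands.
- The arm moves only by the tool arm_command, never from a script. Its argument "commands" is a list of rows, each an object of numbers: "dx", "dy", "dz": the shift along the tool's x, y, z scaled (see below); "ax", "ay", "az": the turn, a rotation vector about the tool's x, y, z scaled (see below); "jaw": the opening, from -1 (shut) to 1 (fully open). In form: [{"dx": .., "dy": .., "dz": .., "ax": .., "ay": .., "az": .., "jaw": ..}, ...]. A call has 1 to 12 rows; each row shifts and turns the commanded pose from where the row before left it, along the tool's axes as they then stand; what a row does not reach is not made up. The controller multiplies each number of a shift by 0.025 m and each number of a turn by 4 degrees. A row lasts 1/10 s, in which the tool goes at most 50 mm and 8.59 degrees, less where a joint would pass 70% of its speed; a pose out of reach is approached as far as the arm can. A call with a number of a shift or a turn outside -1 to 1 is refused whole. A call with a gripper value outside its range is refused whole. The fingers move at their own pace and stop on an object; "newtons" is the grip in N (left out, the last holds). Time passes only in rows, so rows that do not move let the fingers close. It gives the time, the measured TCP pose, the force, the opening and the grip force at its end, in the units of the state.
- read_state(): the state, without advancing time (a new reading comes with each control period).
- grab_frame(name): name is "scene" or "side" or "wrist"; returns the picture (420x560x3 uint8, red, green, blue); there is no depth.
- camera_info(name): a dict with "mtx" (3x3 intrinsics, pixels), "T" (4x4, takes a point from camera to world coordinates); the wrist camera has in their place "mount" (4x4, takes a point from camera to tool coordinates, whose origin is the TCP and whose axes are the flange's). Camera axes: x right, y up, looking along -z (the intrinsics and any distortion apply to the point x, -y, -z); pixel columns grow to the right and rows downward; lengths in m; the calibration is good to about 2 mm. A picture is of the moment at which its call begins: read the wrist's pose just before it. camera_info takes no time and is no camera call.
- sign_off(): hands the job in; it is judged then, once.
The state is a dict: "time": time; "q": joint angles; "dq": joint speeds; "joint_efforts": joint torques, N m; "tool_pos": TCP position; "tool_rot": TCP orientation; "ft_force": force on the tool from outside, world axes, zero at the start; "wrist_torque": the same for the moment, N m; "width": finger opening in m; "grasp_force": force on a finger pad.
Only numpy, scipy, OpenCV 4.12 (cv2) and the standard library are available. Lean on these libraries where they do the work, as an engineer would, in place of code of your own. Each camera call takes 0.05 s, during which the arm holds its last target. There are 200 camera calls.

TASK

Pull the aluminium scoop tray out from under the instrument shelf (only its paddle handle can be reached) and let go of it on the open table, clear of the shelf; then take it again, best by its two long sides, and tip all five parts over its open end into the steel hopper. Then stand the empty tray upright in the middle of the black mat, any way round, and let go. Grip the thin tray gently (no more than 50 N), do not knock it against the hopper, and leave the other things lying about where they are.

Things in the scene. Friction and masses are not known exactly. Their poses are not given: they have to be found in the camera images.
- tray: aluminium scoop tray holding the five parts, loose, about 0.37 kg with them. Body 120 mm long (x), 64 wide (y), 36 high, walls and floor 4 mm; origin: centre of its underside, z up. Both long sides and the -x end are walled; the +x end is open (floor rises 4 mm over its last 24). Thin: 20 to 35 N of finger force holds it. Starts in one of the two bays under the shelf, only its handle out in front
- tray_handle (a point): middle of the tray's flat paddle handle, on the tray at x = -92 mm, 20 mm above the underside. The handle sticks out of the walled end to x = -109 mm, is 10 mm thick (y) and spans 6 to 32 mm above the underside; pinch it across y
- tray_spout (a point): middle of the floor's edge at the tray's open end, on the tray at x = +60 mm, z = 4 mm
- shelf: fixed plywood shelf on three upright boards, 170 mm deep (x), 300 wide (y); board from 60 to 72 mm above the table; origin on the table under its centre, open front towards -x, front edge at x = -85 mm. Two bays beneath, centred at y = +65 and -65 mm, each 129 wide. Meter and charger fixed on top, at least 45 mm behind the front edge, up to 155 mm above the table
- hopper: the fixed round steel hopper, open at the top: mouth 190 mm across at its rim, 125 mm above the table, narrowing as a cone to a 120 mm wide pot in its lower 60 mm; wall 4 mm; origin: centre of its underside on the table, z up. On one side of the table, left or right
- mat: the fixed flat black rubber mat, 220 mm (x) x 150 mm (y) x 4 mm thick; origin: centre of its underside on the table. On the other side of the table from the hopper, left or right
- nut_a: a steel hex nut, 24 mm across flats, 13 mm thick, lying flat; loose, in the tray at the start; origin: centre of its underside
- nut_b: a second hex nut like nut_a; loose, in the tray at the start; origin: centre of its underside
- block_a: an aluminium bearing block, 26 x 20 x 16 mm high; loose, in the tray at the start; origin: centre of its underside
- block_b: a second bearing block like block_a; loose, in the tray at the start; origin: centre of its underside
- collar: a steel shaft collar (ring), 26 mm outside, 12 mm bore, 12 mm high; loose, in the tray at the start; origin: centre of its underside
- bin: a closed-sided aluminium box, 110 x 64 x 38 mm, empty, with no handle, in the other bay under the shelf; bystander, loose, to be left where it is; origin: centre of its underside
- jar: a pale jar with a black cap, 54 mm across, 75 mm high, standing upright on the table in front of the bin's bay; bystander, loose, to be left where it is; origin: centre of its underside
- tape: a roll of brown tape lying flat, 80 mm across, 25 mm high; bystander, loose, to be left where it is; origin: centre of its underside
- can: an upright aluminium bottle, 56 mm across, 170 mm high, beside the shelf; bystander, loose, to be left where it is; origin: centre of its underside
- pack: a black battery pack, 110 x 60 x 65 mm high, beside the shelf; bystander, loose, to be left where it is; origin: centre of its underside
Mind the look-alikes: they are no part of the job. Of the things shaped like the hopper, the steel one is meant.

How it is judged:
By the outcome, as a careful person would: the job done as asked, in the order asked, and still so for the second after the job is handed in, with the robot touching nothing.
It also fails if it takes over 72 s, if anything falls off the work surface, if the arm or the gripper's body presses on something with over 40 N, if the wrist force passes 120 N, or if a joint passes its speed limit or range.

## Working session

There is one attempt and no reset: what is moved stays moved. The work goes in short steps, Python scripts to look and compute and a tool call to move; the robot and the scene stay as the last step left them, time stands still between calls to the robot, and variables do not carry over. Pictures are saved under pics/ and viewed, at most 10 in all, crops included, and the job is handed in when it is done.

Besides the shell and the picture viewer there is one more tool, called after ">>>" in YAML: its name, and indented under it one key for each argument. arm_command: Moves the arm, as the interface text tells. Its arguments: {"type":"object","properties":{"commands":{"type":"array"},"newtons":{"type":"number"}},"required":["commands"]}

```bash
ls; mkdir -p pics; python3 - <<'E'
from cell import *
import cv2,numpy as np
s=read_state();print({k:np.round(v,3).tolist() for k,v in s.items()})
ims=[]
for n in("scene","side","wrist"):
    im=grab_frame(n);cv2.imwrite(f"pics/{n}0.png",im[:,:,::-1])
    print(n,{k:np.round(v,4).tolist() for k,v in camera_info(n).items() if k in("mtx","T","mount")}, camera_info(n).keys())
E
```

```text
pics
{'time': 0.0, 'q': [-1.391, 0.131, 1.489, -0.0, 1.523, -0.085], 'dq': [0.001, 0.001, 0.001, 0.001, 0.0, -0.001], 'joint_efforts': [0.001, -55.984, -49.176, 0.077, 0.036, -0.0], 'tool_pos': [0.157, -0.579, 0.237], 'tool_rot': [-3.112, -0.415, 0.0], 'ft_force': [0.034, 0.001, -0.116], 'wrist_torque': [0.02, 0.008, 0.009], 'grasp_force': 0.0, 'width': 0.093}
scene {'mtx': [[438.8973, 0.0, 282.8047], [0.0, 438.8973, 215.6554], [0.0, 0.0, 1.0]], 'T': [[-0.5101, -0.695, 0.5067, 1.014], [0.8601, -0.4059, 0.3091, 0.3437], [-0.0091, 0.5935, 0.8048, 0.9049], [0.0, 0.0, 0.0, 1.0]]} dict_keys(['mtx', 'T'])
side {'mtx': [[381.9904, 0.0, 281.4465], [0.0, 381.9904, 215.2595], [0.0, 0.0, 1.0]], 'T': [[0.9522, 0.1595, -0.2607, 0.2386], [-0.3055, 0.5211, -0.7969, -0.7499], [0.0088, 0.8385, 0.5449, 0.5512], [0.0, 0.0, 0.0, 1.0]]} dict_keys(['mtx', 'T'])
wrist {'mtx': [[362.9433, 0.0, 283.0362], [0.0, 362.9433, 209.9186], [0.0, 0.0, 1.0]], 'mount': [[-0.0007, 0.9537, 0.3008, 0.0844], [1.0, 0.0004, 0.0011, -0.0004], [0.0009, 0.3008, -0.9537, -0.1464], [0.0, 0.0, 0.0, 1.0]]} dict_keys(['mtx', 'mount'])
```

View pics/scene0.png

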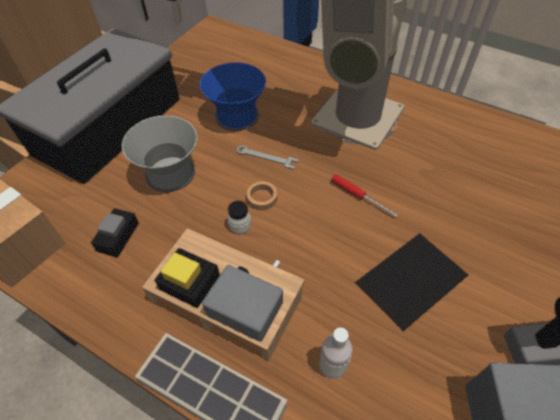

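View pics/side0.png

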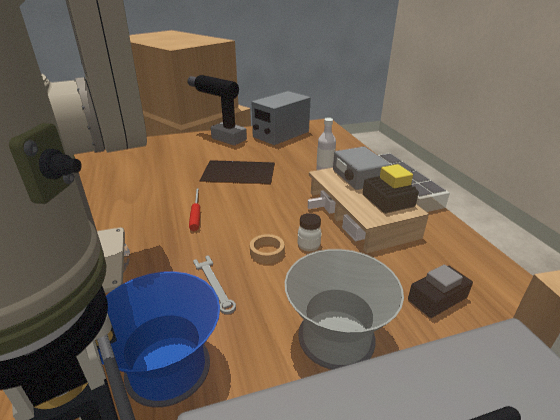

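The scene picture shows the steel hopper at (160,150) with the blue look-alike at (233,95), the mat at (412,280), and the shelf at (225,290). The jar is at (239,217), the tape at (262,194), the can at (336,355) and the pack at (115,232).
The side picture shows a grey paddle at (320,203) and a grey end at (353,228) behind the jar (310,232). Either could be taken for the tray's handle: by the description, the paddle at (320,203) is the tray handle and (353,228) is the bin. A close crop will check this.

```bash
cat > h.py <<'E'
import numpy as np,cv2
from cell import *
from scipy.spatial.transform import Rotation as R
def campose(n,s=None):
    c=camera_info(n)
    if n!="wrist": return c["mtx"],np.array(c["T"])
    s=s or read_state();T=np.eye(4);T[:3,:3]=R.from_rotvec(s["tool_rot"]).as_matrix();T[:3,3]=s["tool_pos"]
    return c["mtx"],T@np.array(c["mount"])
def ray(n,p,s=None):
    K,T=campose(n,s);d=np.linalg.solve(K,[p[0],p[1],1.]);d=T[:3,:3]@(d*[1,-1,-1]);return T[:3,3],d/np.linalg.norm(d)
def plane(n,p,z,s=None):
    o,d=ray(n,p,s);return o+d*(z-o[2])/d[2]
def proj(n,X,s=None):
    K,T=campose(n,s);c=T[:3,:3].T@(np.array(X)-T[:3,3]);c=K@(c*[1,-1,-1]);return c[:2]/c[2]
def tri(*rays):
    A=sum(np.eye(3)-np.outer(d,d) for o,d in rays);b=sum((np.eye(3)-np.outer(d,d))@o for o,d in rays);return np.linalg.solve(A,b)
E
python3 - <<'E'
from h import *
np.set_printoptions(precision=4,suppress=True)
sc=cv2.imread("pics/scene0.png");si=cv2.imread("pics/side0.png")
a=cv2.resize(sc[215:365,135:310],None,fx=2.28,fy=2.28,interpolation=3)
b=cv2.resize(si[150:265,290:440],None,fx=2.66,fy=2.66,interpolation=3)
h=max(a.shape[0],b.shape[0]);o=np.zeros((h,800,3),np.uint8);o[:a.shape[0],:a.shape[1]]=a[:,:400];o[:b.shape[0],400:]=b[:,:400]
cv2.imwrite("pics/crop1.png",o)
for n,im,(x0,y0,x1,y1) in(("scene",sc,(350,225,480,330)),("side",si,(190,150,285,190))):
    g=im.max(2)[y0:y1,x0:x1];m=(g<45).astype(np.uint8)
    k,l,st,ce=cv2.connectedComponentsWithStats(m);i=1+st[1:,4].argmax()
    c=cv2.findContours((l==i).astype(np.uint8),0,2)[0][0]
    r=cv2.approxPolyDP(c,0.05*cv2.arcLength(c,True),True)[:,0]+[x0,y0]
    P=np.array([plane(n,p,.004) for p in r]);print("mat",n,r.tolist(),P[:,:2],P.mean(0))
for n,P in dict(scene=[(188,234),(302,268),(146,288),(268,350)],side=[(310,170),(375,245)]).items():
    for p in P: print(n,p,plane(n,p,.072))
print("handle",plane("side",(320,203),.02))
print("jar",plane("scene",(239,226),0),plane("side",(310,245),0),"tape",plane("scene",(262,194),.0125),"hopper",plane("scene",(160,140),.125),plane("side",(343,287),.125))
E
```

```text
Traceback (most recent call last):
ValueError: could not broadcast input array from shape (306,399,3) into shape (306,400,3)
```

```bash
python3 - <<'E'
from h import *
np.set_printoptions(precision=4,suppress=True)
sc=cv2.imread("pics/scene0.png");si=cv2.imread("pics/side0.png")
a=cv2.resize(sc[215:365,135:310],(400,342),interpolation=3)
b=cv2.resize(si[150:265,290:440],(400,306),interpolation=3)
o=np.zeros((342,800,3),np.uint8);o[:,:400]=a;o[:306,400:]=b
cv2.imwrite("pics/crop1.png",o)
for n,im,(x0,y0,x1,y1) in(("scene",sc,(350,225,480,330)),("side",si,(190,150,285,190))):
    g=im.max(2)[y0:y1,x0:x1];m=(g<45).astype(np.uint8)
    k,l,st,ce=cv2.connectedComponentsWithStats(m);i=1+st[1:,4].argmax()
    c=cv2.findContours((l==i).astype(np.uint8),0,2)[0][0]
    r=cv2.approxPolyDP(c,0.05*cv2.arcLength(c,True),True)[:,0]+[x0,y0]
    P=np.array([plane(n,p,.004) for p in r]);print("mat",n,r.tolist(),P[:,:2],P.mean(0))
for n,P in dict(scene=[(188,234),(302,268),(146,288),(268,350)],side=[(310,170),(375,245)]).items():
    for p in P: print(n,p,plane(n,p,.072))
print("handle",plane("side",(320,203),.02))
print("jar",plane("scene",(239,226),0),plane("side",(310,245),0),"tape",plane("scene",(262,194),.0125),"hopper",plane("scene",(160,140),.125),plane("side",(343,287),.125))
E
```

```text
mat scene [[419, 235], [357, 282], [402, 328], [465, 275]] [[0.3286 0.3175]
 [0.5235 0.2409]
 [0.5751 0.3704]
 [0.381  0.448 ]] [0.452  0.3442 0.004 ]Traceback (most recent call last):
  File "<stdin>", line 10, in <module>
ValueError: attempt to get argmax of an empty sequence
```

View pics/crop1.png

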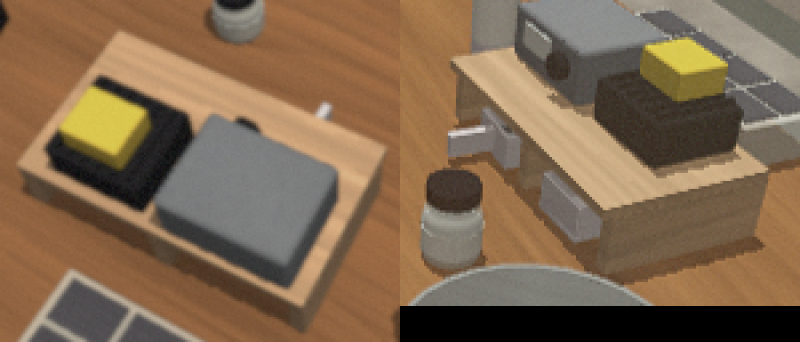

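The crop confirms the choice. The paddle handle is at side (314,202) in the far (+y) bay. The plain bin end is at side (353,227), behind the jar's bay.

```bash
python3 - <<'E'
from h import *
np.set_printoptions(precision=4,suppress=True)
for n,P in dict(scene=[(187.5,229.5),(303.4,280.8),(143.8,286.5),(266,348.8)],side=[(308.7,173),(367,227.6)]).items():
    for p in P: print(n,p,plane(n,p,.072))
print("front corners tri",tri(ray("scene",(303.4,280.8)),ray("side",(308.7,173))),tri(ray("scene",(187.5,229.5)),ray("side",(367,227.6))))
print("handle tip",plane("side",(308,202),.02),tri(ray("side",(308,199)),ray("scene",(278,261))))
print("jar",plane("scene",(239,226),0),plane("side",(310,245),0),"tape",plane("scene",(262,194),.0125))
def ell(n,im,x0,y0,x1,y1):
    g=cv2.imread(im)[y0:y1,x0:x1]; hsv=cv2.cvtColor(g,cv2.COLOR_BGR2HSV)
    m=(hsv[:,:,1]<50).astype(np.uint8)
    c=max(cv2.findContours(m,0,1)[0],key=cv2.contourArea);c=c[:,0]+[x0,y0]
    P=np.array([plane(n,p,.125)[:2] for p in c]);
    # rim circle: points on upper part; enclosing circle of projected blob upper half
    up=P[c[:,1]<np.median([c[:,1].min(),c[:,1].max()])-2] if True else P
    A=np.c_[2*up,np.ones(len(up))];s=np.linalg.lstsq(A,(up**2).sum(1),rcond=None)[0]
    print(n,"hopper c",s[:2],"r",np.sqrt(s[2]+s[:2]@s[:2]))
ell("scene","pics/scene0.png",115,112,205,200);ell("side","pics/side0.png",280,250,410,318)
E
```

```text
scene (187.5, 229.5) [ 0.6348 -0.1459  0.072 ]
scene (303.4, 280.8) [0.6154 0.1494 0.072 ]
scene (143.8, 286.5) [ 0.7979 -0.1349  0.072 ]
scene (266, 348.8) [0.7802 0.1586 0.072 ]
side (308.7, 173) [0.6061 0.134  0.072 ]
side (367, 227.6) [ 0.6327 -0.1516  0.072 ]
front corners tri [0.6118 0.1477 0.0646] [ 0.6343 -0.1479  0.0694]
handle tip [0.5814 0.0686 0.02  ] [0.5802 0.0651 0.0313]
jar [ 0.5278 -0.0826  0.    ] [ 0.5275 -0.0865  0.    ] tape [ 0.419  -0.0821  0.0125]
scene hopper c [ 0.4765 -0.3818] r 0.10387986136404054
side hopper c [ 0.4733 -0.3514] r 0.09314596452035262
```

```bash
cat > plan.py <<'E'
from h import *
import json
def down(psi,tilt=0.):  # tool x at angle psi, pointing down, then turned by tilt about tool y
    c,s=np.cos(psi),np.sin(psi)
    return R.from_matrix(np.array([[c,s,0],[s,-c,0],[0,0,-1.]]))*R.from_rotvec([0,tilt,0])
def plan(p1,R1,p0=None,R0=None,ms=.95,mt=.95,jaw=None,turn=None,n=None):
    """rows (rounded) from pose 0 (measured) to pose 1; turn: total rotvec in tool frame if not the shortest"""
    s=read_state();p=np.array(s["tool_pos"] if p0 is None else p0);Q=R.from_rotvec(s["tool_rot"]) if R0 is None else R0
    w=np.array(turn) if turn is not None else (Q.inv()*R1).as_rotvec()
    w=w/np.deg2rad(4);d0=np.linalg.norm(p1-p)/.025
    N=n or int(np.ceil(max(abs(w).max()/mt,d0/ms,1)));rows=[]
    for i in range(N):
        r=np.round((w if N==1 else w)/N,2)
        if turn is None or i>=N-3: r=np.round((Q.inv()*R1).as_rotvec()/np.deg2rad(4)/(N-i),2)
        d=np.round(Q.inv().apply(p1-p)/.025/(N-i),2)
        p=p+Q.apply(d*.025);Q=Q*R.from_rotvec(r*np.deg2rad(4))
        rows.append({k:float(v) for k,v in zip(("dx","dy","dz","ax","ay","az"),[*d,*r]) if abs(v)>=.01}|({} if jaw is None else {"jaw":jaw}))
    for i in range(0,N,12): print(json.dumps(rows[i:i+12],separators=(",",":")))
    return p,Q
def log():
    s=read_state();open("log.jsonl","a").write(json.dumps({k:np.array(v).tolist() for k,v in s.items()})+"\n");return s
E
python3 -c "
from plan import *
log()
p,Q=plan(np.array([.585,.067,.21]),down(3.21),turn=[0,0,-(3.21-.265)])
print(p,Q.as_rotvec())"
```

```text
[{"dx":0.52,"dy":-0.45,"dz":0.02,"az":-0.94},{"dx":0.55,"dy":-0.42,"dz":0.02,"az":-0.94},{"dx":0.57,"dy":-0.38,"dz":0.02,"az":-0.94},{"dx":0.6,"dy":-0.34,"dz":0.02,"az":-0.94},{"dx":0.62,"dy":-0.3,"dz":0.02,"az":-0.94},{"dx":0.64,"dy":-0.26,"dz":0.03,"az":-0.94},{"dx":0.65,"dy":-0.22,"dz":0.02,"az":-0.94},{"dx":0.67,"dy":-0.18,"dz":0.03,"az":-0.94},{"dx":0.68,"dy":-0.13,"dz":0.02,"az":-0.94},{"dx":0.68,"dy":-0.09,"dz":0.03,"az":-0.94},{"dx":0.69,"dy":-0.04,"dz":0.02,"az":-0.94},{"dx":0.69,"dz":0.03,"az":-0.94}]
[{"dx":0.69,"dy":0.05,"dz":0.02,"az":-0.94},{"dx":0.68,"dy":0.09,"dz":0.03,"az":-0.94},{"dx":0.67,"dy":0.13,"dz":0.02,"az":-0.94},{"dx":0.66,"dy":0.18,"dz":0.03,"az":-0.94},{"dx":0.65,"dy":0.22,"dz":0.02,"az":-0.94},{"dx":0.64,"dy":0.26,"dz":0.03,"az":-0.94},{"dx":0.62,"dy":0.31,"dz":0.02,"az":-0.94},{"dx":0.6,"dy":0.35,"dz":0.03,"az":-0.94},{"dx":0.57,"dy":0.38,"dz":0.02,"az":-0.94},{"dx":0.55,"dy":0.42,"dz":0.03,"az":-0.94},{"dx":0.52,"dy":0.45,"dz":0.02,"az":-0.94},{"dx":0.49,"dy":0.49,"dz":0.03,"az":-0.94}]
[{"dx":0.45,"dy":0.52,"dz":0.02,"az":-0.94},{"dx":0.42,"dy":0.55,"
[... 251 characters left out ...]
.66,"dz":0.03,"az":-0.94},{"dx":0.13,"dy":0.68,"dz":0.02,"az":-0.94},{"dx":0.09,"dy":0.68,"dz":0.03,"az":-0.94},{"dx":0.04,"dy":0.69,"dz":0.02,"az":-0.94},{"dy":0.69,"dz":0.03,"az":-0.94}]
[{"dx":-0.05,"dy":0.69,"dz":0.02,"az":-0.94},{"dx":-0.09,"dy":0.68,"dz":0.03,"az":-0.94},{"dx":-0.14,"dy":0.67,"dz":0.02,"az":-0.94},{"dx":-0.18,"dy":0.66,"dz":0.03,"az":-0.94},{"dx":-0.23,"dy":0.65,"dz":0.02,"az":-0.94},{"dx":-0.27,"dy":0.63,"dz":0.03,"az":-0.94},{"dx":-0.31,"dy":0.62,"dz":0.02,"ax":0.01,"az":-0.9},{"dx":-0.34,"dy":0.59,"dz":0.03,"ax":0.01,"az":-0.9},{"dx":-0.38,"dy":0.57,"dz":0.02,"ay":-0.01,"az":-0.91}]
[0.58498569 0.06694669 0.21008672] [-1.07771039e-01  3.13941658e+00  1.24981602e-04]
```

>>> arm_command:
  commands:
    - {"dx": 0.5,"dy": -0.45,"az": -0.95,"jaw": 1}
    - {"dx": 0.55,"dy": -0.4,"az": -0.95}
    - {"dx": 0.6,"dy": -0.4,"az": -0.95}
    - {"dx": 0.6,"dy": -0.35,"az": -0.95}
    - {"dx": 0.6,"dy": -0.3,"az": -0.95}
    - {"dx": 0.65,"dy": -0.25,"az": -0.95}
    - {"dx": 0.65,"dy": -0.2,"az": -0.95}
    - {"dx": 0.65,"dy": -0.2,"az": -0.95}
    - {"dx": 0.7,"dy": -0.15,"az": -0.95}
    - {"dx": 0.7,"dy": -0.1,"az": -0.95}
    - {"dx": 0.7,"dy": -0.05,"az": -0.95}
    - {"dx": 0.7,"az": -0.95}

```text
schema error: expected keys dx, dy, dz, ax, ay, az, jaw
```

>>> arm_command:
  commands:
    - {"dx": 0.7,"dy": 0.05,"az": -0.95}
    - {"dx": 0.7,"dy": 0.1,"az": -0.95}
    - {"dx": 0.65,"dy": 0.15,"az": -0.95}
    - {"dx": 0.65,"dy": 0.2,"az": -0.95}
    - {"dx": 0.65,"dy": 0.2,"az": -0.95}
    - {"dx": 0.65,"dy": 0.25,"az": -0.95}
    - {"dx": 0.6,"dy": 0.3,"az": -0.95}
    - {"dx": 0.6,"dy": 0.35,"az": -0.95}
    - {"dx": 0.6,"dy": 0.4,"az": -0.95}
    - {"dx": 0.55,"dy": 0.4,"az": -0.95}
    - {"dx": 0.5,"dy": 0.45,"az": -0.95}
    - {"dx": 0.5,"dy": 0.5,"az": -0.95}

```text
schema error: expected keys dx, dy, dz, ax, ay, az, jaw
```

>>> arm_command:
  commands:
    - {"dx": 0.45,"dy": 0.5,"dz": 0.1,"az": -0.95}
    - {"dx": 0.4,"dy": 0.55,"dz": 0.1,"az": -0.95}
    - {"dx": 0.4,"dy": 0.55,"dz": 0.1,"az": -0.95}
    - {"dx": 0.35,"dy": 0.6,"dz": 0.1,"az": -0.95}
    - {"dx": 0.3,"dy": 0.6,"dz": 0.1,"az": -0.95}
    - {"dx": 0.25,"dy": 0.65,"dz": 0.1,"az": -0.95}
    - {"dx": 0.2,"dy": 0.65,"dz": 0.1,"az": -0.95}
    - {"dx": 0.2,"dy": 0.65,"dz": 0.1,"az": -0.95}
    - {"dx": 0.15,"dy": 0.7,"az": -0.95}
    - {"dx": 0.1,"dy": 0.7,"az": -0.95}
    - {"dx": 0.05,"dy": 0.7,"az": -0.95}
    - {"dy": 0.7,"az": -0.95}

```text
schema error: expected keys dx, dy, dz, ax, ay, az, jaw
```

```bash
python3 -c "
from plan import *
s=log();print(s['tool_pos'],s['q'],s['time'])
p,Q=plan(np.array([.585,.067,.21]),down(3.21))
print(p,Q.as_rotvec())"
```

```text
[ 0.15693338 -0.57866788  0.23680205] [-1.39145015e+00  1.31014284e-01  1.48904820e+00 -2.83703688e-05
  1.52301710e+00 -8.54569747e-02] 0.15
[{"dx":0.52,"dy":-0.45,"dz":0.02,"az":-0.94},{"dx":0.55,"dy":-0.42,"dz":0.02,"az":-0.94},{"dx":0.57,"dy":-0.38,"dz":0.02,"az":-0.94},{"dx":0.6,"dy":-0.34,"dz":0.02,"az":-0.94},{"dx":0.62,"dy":-0.3,"dz":0.02,"az":-0.94},{"dx":0.64,"dy":-0.26,"dz":0.03,"az":-0.94},{"dx":0.65,"dy":-0.22,"dz":0.02,"az":-0.94},{"dx":0.67,"dy":-0.18,"dz":0.03,"az":-0.94},{"dx":0.68,"dy":-0.13,"dz":0.02,"az":-0.94},{"dx":0.68,"dy":-0.09,"dz":0.03,"az":-0.94},{"dx":0.69,"dy":-0.04,"dz":0.02,"az":-0.94},{"dx":0.69,"dz":0.03,"az":-0.94}]
[{"dx":0.69,"dy":0.05,"dz":0.02,"az":-0.94},{"dx":0.68,"dy":0.09,"dz":0.03,"az":-0.94},{"dx":0.67,"dy":0.13,"dz":0.02,"az":-0.94},{"dx":0.66,"dy":0.18,"dz":0.03,"az":-0.94},{"dx":0.65,"dy":0.22,"dz":0.02,"az":-0.94},{"dx":0.64,"dy":0.26,"dz":0.03,"az":-0.94},{"dx":0.62,"dy":0.31,"dz":0.02,"az":-0.94},{"dx":0.6,"dy":0.35,"dz":0.03,"az":-0.94},{"dx":0.57,"dy":0.38,"dz":0.02,"az":-0.94},{"dx":0.55,"dy":0.42,"dz":0.03,"az":-0.94},{"dx":0.52,
[... 395 characters left out ...]
6,"dz":0.03,"az":-0.93},{"dx":0.13,"dy":0.67,"dz":0.02,"az":-0.94},{"dx":0.09,"dy":0.68,"dz":0.03,"az":-0.93},{"dx":0.05,"dy":0.69,"dz":0.02,"az":-0.94},{"dy":0.69,"dz":0.03,"az":-0.93}]
[{"dx":-0.04,"dy":0.69,"dz":0.02,"az":-0.94},{"dx":-0.09,"dy":0.68,"dz":0.03,"az":-0.93},{"dx":-0.13,"dy":0.67,"dz":0.02,"az":-0.94},{"dx":-0.18,"dy":0.67,"dz":0.03,"az":-0.93},{"dx":-0.22,"dy":0.65,"dz":0.02,"az":-0.94},{"dx":-0.26,"dy":0.64,"dz":0.03,"ax":0.01,"az":-0.93},{"dx":-0.31,"dy":0.62,"dz":0.02,"az":-0.94},{"dx":-0.34,"dy":0.59,"dz":0.03,"ax":0.01,"az":-0.93},{"dx":-0.38,"dy":0.57,"dz":0.02,"ay":-0.01,"az":-0.94}]
[0.58489129 0.06700753 0.21007512] [-1.07772868e-01  3.13946756e+00  1.36363418e-04]
```

>>> arm_command:
  commands:
    - {"dx": 0.5,"dy": -0.45,"dz": 0,"ax": 0,"ay": 0,"az": -0.95,"jaw": 1}
    - {"dx": 0.55,"dy": -0.4,"dz": 0,"ax": 0,"ay": 0,"az": -0.95,"jaw": 1}
    - {"dx": 0.6,"dy": -0.4,"dz": 0,"ax": 0,"ay": 0,"az": -0.95,"jaw": 1}
    - {"dx": 0.6,"dy": -0.35,"dz": 0,"ax": 0,"ay": 0,"az": -0.95,"jaw": 1}
    - {"dx": 0.6,"dy": -0.3,"dz": 0,"ax": 0,"ay": 0,"az": -0.95,"jaw": 1}
    - {"dx": 0.65,"dy": -0.25,"dz": 0,"ax": 0,"ay": 0,"az": -0.95,"jaw": 1}
    - {"dx": 0.65,"dy": -0.2,"dz": 0,"ax": 0,"ay": 0,"az": -0.95,"jaw": 1}
    - {"dx": 0.65,"dy": -0.2,"dz": 0,"ax": 0,"ay": 0,"az": -0.95,"jaw": 1}
    - {"dx": 0.7,"dy": -0.15,"dz": 0,"ax": 0,"ay": 0,"az": -0.95,"jaw": 1}
    - {"dx": 0.7,"dy": -0.1,"dz": 0,"ax": 0,"ay": 0,"az": -0.95,"jaw": 1}
    - {"dx": 0.7,"dy": -0.05,"dz": 0,"ax": 0,"ay": 0,"az": -0.95,"jaw": 1}
    - {"dx": 0.7,"dy": 0,"dz": 0,"ax": 0,"ay": 0,"az": -0.95,"jaw": 1}

```text
time: 1.35
tool_pos: [0.2713, -0.4043, 0.2373]
tool_rot: [-2.707, -1.592, -0.0]
ft_force: [-0.1, 0.6, 0.2]
width: 0.0931
grasp_force: 0.0
```

>>> arm_command:
  commands:
    - {"dx": 0.7,"dy": 0.05,"dz": 0,"ax": 0,"ay": 0,"az": -0.95,"jaw": 1}
    - {"dx": 0.7,"dy": 0.1,"dz": 0,"ax": 0,"ay": 0,"az": -0.95,"jaw": 1}
    - {"dx": 0.65,"dy": 0.15,"dz": 0,"ax": 0,"ay": 0,"az": -0.95,"jaw": 1}
    - {"dx": 0.65,"dy": 0.2,"dz": 0,"ax": 0,"ay": 0,"az": -0.95,"jaw": 1}
    - {"dx": 0.65,"dy": 0.2,"dz": 0,"ax": 0,"ay": 0,"az": -0.95,"jaw": 1}
    - {"dx": 0.65,"dy": 0.25,"dz": 0,"ax": 0,"ay": 0,"az": -0.95,"jaw": 1}
    - {"dx": 0.6,"dy": 0.3,"dz": 0,"ax": 0,"ay": 0,"az": -0.95,"jaw": 1}
    - {"dx": 0.6,"dy": 0.35,"dz": 0,"ax": 0,"ay": 0,"az": -0.95,"jaw": 1}
    - {"dx": 0.6,"dy": 0.4,"dz": 0,"ax": 0,"ay": 0,"az": -0.95,"jaw": 1}
    - {"dx": 0.55,"dy": 0.4,"dz": 0,"ax": 0,"ay": 0,"az": -0.95,"jaw": 1}
    - {"dx": 0.5,"dy": 0.45,"dz": 0,"ax": 0,"ay": 0,"az": -0.95,"jaw": 1}
    - {"dx": 0.5,"dy": 0.5,"dz": 0,"ax": 0,"ay": 0,"az": -0.95,"jaw": 1}

```text
time: 2.55
tool_pos: [0.3834, -0.2306, 0.2374]
tool_rot: [-1.879, -2.517, 0.0]
ft_force: [0.1, -0.5, 0.1]
width: 0.0929
grasp_force: 0.0
```

```bash
python3 -c "
from plan import *
s=log();print(s['tool_pos'],s['q'],s['time'],s['ft_force'])
im=grab_frame('wrist');cv2.imwrite('pics/w1.png',im[:,:,::-1])
p,Q=plan(np.array([.585,.067,.21]),down(3.21))
print(p,Q.as_rotvec())"
```

```text
[ 0.38339847 -0.23056972  0.23739855] [-6.56107881e-01 -2.94377691e-01  1.89026927e+00 -2.70469728e-05
  1.54608371e+00 -9.44498110e-01] 2.55 [ 0.13172671 -0.54272141  0.08850103]
[{"dx":0.43,"dy":0.53,"dz":0.05,"az":-0.92},{"dx":0.39,"dy":0.55,"dz":0.05,"az":-0.92},{"dx":0.36,"dy":0.58,"dz":0.05,"az":-0.92},{"dx":0.32,"dy":0.6,"dz":0.05,"az":-0.92},{"dx":0.28,"dy":0.62,"dz":0.05,"az":-0.92},{"dx":0.24,"dy":0.64,"dz":0.05,"az":-0.92},{"dx":0.2,"dy":0.65,"dz":0.05,"az":-0.92},{"dx":0.16,"dy":0.66,"dz":0.05,"az":-0.92},{"dx":0.11,"dy":0.67,"dz":0.06,"az":-0.92},{"dx":0.07,"dy":0.68,"dz":0.05,"az":-0.92},{"dx":0.03,"dy":0.68,"dz":0.06,"az":-0.92},{"dx":-0.02,"dy":0.68,"dz":0.05,"az":-0.92}]
[{"dx":-0.06,"dy":0.68,"dz":0.06,"az":-0.92},{"dx":-0.1,"dy":0.67,"dz":0.05,"az":-0.91},{"dx":-0.15,"dy":0.66,"dz":0.06,"az":-0.92},{"dx":-0.19,"dy":0.65,"dz":0.05,"az":-0.91},{"dx":-0.23,"dy":0.64,"dz":0.06,"az":-0.92},{"dx":-0.27,"dy":0.63,"dz":0.05,"ax":0.01,"az":-0.91},{"dx":-0.31,"dy":0.61,"dz":0.06,"az":-0.92},{"dx":-0.35,"dy":0.58,"dz":0.05,"ax":0.01,"az":-0.91},{"dx":-0.39,"dy":0.57,"dz":0.06,"ay":0.01,"az":-0.92}]
[0.58505927 0.06711378 0.20991784] [ 1.07689775e-01 -3.13941550e+00 -2.38999536e-04]
```

>>> arm_command:
  commands:
    - {"dx": 0.45,"dy": 0.55,"dz": 0.05,"ax": 0,"ay": 0,"az": -0.9,"jaw": 1}
    - {"dx": 0.4,"dy": 0.55,"dz": 0.05,"ax": 0,"ay": 0,"az": -0.9,"jaw": 1}
    - {"dx": 0.35,"dy": 0.6,"dz": 0.05,"ax": 0,"ay": 0,"az": -0.9,"jaw": 1}
    - {"dx": 0.3,"dy": 0.6,"dz": 0.05,"ax": 0,"ay": 0,"az": -0.9,"jaw": 1}
    - {"dx": 0.3,"dy": 0.6,"dz": 0.05,"ax": 0,"ay": 0,"az": -0.95,"jaw": 1}
    - {"dx": 0.25,"dy": 0.65,"dz": 0.05,"ax": 0,"ay": 0,"az": -0.95,"jaw": 1}
    - {"dx": 0.2,"dy": 0.65,"dz": 0.05,"ax": 0,"ay": 0,"az": -0.9,"jaw": 1}
    - {"dx": 0.15,"dy": 0.65,"dz": 0.05,"ax": 0,"ay": 0,"az": -0.9,"jaw": 1}
    - {"dx": 0.1,"dy": 0.65,"dz": 0.05,"ax": 0,"ay": 0,"az": -0.95,"jaw": 1}
    - {"dx": 0.05,"dy": 0.7,"dz": 0.05,"ax": 0,"ay": 0,"az": -0.95,"jaw": 1}
    - {"dx": 0.05,"dy": 0.7,"dz": 0.05,"ax": 0,"ay": 0,"az": -0.9,"jaw": 1}
    - {"dx": 0,"dy": 0.7,"dz": 0.05,"ax": 0,"ay": 0,"az": -0.9,"jaw": 1}

```text
time: 3.8
tool_pos: [0.5003, -0.0616, 0.2223]
tool_rot: [-0.801, -3.037, 0.0]
ft_force: [0.4, -0.7, 0.1]
width: 0.0931
grasp_force: 0.0
```

>>> arm_command:
  commands:
    - {"dx": -0.05,"dy": 0.65,"dz": 0.05,"ax": 0,"ay": 0,"az": -0.9,"jaw": 1}
    - {"dx": -0.1,"dy": 0.65,"dz": 0.05,"ax": 0,"ay": 0,"az": -0.9,"jaw": 1}
    - {"dx": -0.15,"dy": 0.65,"dz": 0.05,"ax": 0,"ay": 0,"az": -0.9,"jaw": 1}
    - {"dx": -0.2,"dy": 0.65,"dz": 0.05,"ax": 0,"ay": 0,"az": -0.9,"jaw": 1}
    - {"dx": -0.25,"dy": 0.65,"dz": 0.05,"ax": 0,"ay": 0,"az": -0.95,"jaw": 1}
    - {"dx": -0.25,"dy": 0.65,"dz": 0.05,"ax": 0,"ay": 0,"az": -0.95,"jaw": 1}
    - {"dx": -0.3,"dy": 0.6,"dz": 0.05,"ax": 0,"ay": 0,"az": -0.95,"jaw": 1}
    - {"dx": -0.35,"dy": 0.6,"dz": 0.05,"ax": 0,"ay": 0,"az": -0.95,"jaw": 1}
    - {"dx": -0.4,"dy": 0.55,"dz": 0.05,"ax": 0,"ay": 0,"az": -0.95,"jaw": 1}
    - {"dx": 0,"dy": 0,"dz": 0,"ax": 0,"ay": 0,"az": 0,"jaw": 1}

```text
time: 4.8
tool_pos: [0.5874, 0.0642, 0.2107]
tool_rot: [0.107, -3.139, -0.001]
ft_force: [0.3, 0.6, 0.1]
width: 0.0931
grasp_force: 0.0
```

```bash
python3 -c "
from plan import *
s=log();print(s['tool_pos'],s['tool_rot'],s['q'],s['time'])
im=grab_frame('wrist');cv2.imwrite('pics/w2.png',im[:,:,::-1])
"
```

```text
[0.58741021 0.06422463 0.21066419] [ 1.06661043e-01 -3.13892630e+00 -6.31787621e-04] [ 2.19092841e-02  1.20200654e-01  1.54853123e+00  3.93838196e-04
  1.47372020e+00 -1.61685945e+00] 4.8
```

View pics/w2.png

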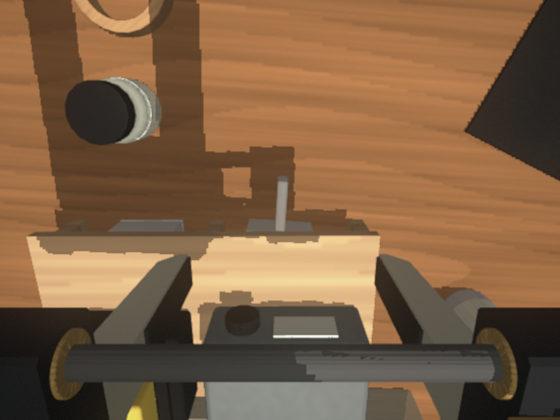

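The wrist picture shows the handle from its tip at (283,178) to its root at (281,226), with the tray's end wall at (248–312,227). The jar's cap is at (100,112), the bin's edge at (147,225), and the shelf front runs along row 235.

```bash
python3 - <<'E'
from plan import *
np.set_printoptions(precision=4,suppress=True)
s=read_state();im=cv2.imread("pics/w2.png");g=cv2.cvtColor(im,cv2.COLOR_BGR2HSV)[:,:,1]
pts=[]
for r in range(182,222,4):
    row=g[r,265:300];c=np.where(row<70)[0]
    if len(c): pts.append((265+c.mean(),r,len(c)))
print(pts)
P=np.array([plane("wrist",p[:2],.032,s) for p in pts]);v=np.polyfit(P[:,0],P[:,1],1);print(P[[0,-1]],"yaw",np.arctan(v[0]))
tip=plane("wrist",(283,178),.032,s);print("tip",tip,"width",np.linalg.norm(plane("wrist",(278,200),.032,s)-plane("wrist",(288,200),.032,s)))
print("wall",plane("wrist",(248,225),.036,s),plane("wrist",(312,225),.036,s))
print("height of tip from wrist+side:",tri(ray("wrist",(283,178),s),ray("side",(308,200))), tri(ray("wrist",(283,178),s),ray("scene",(278,262))), "side repro",proj("side",tip),"scene",proj("scene",tip))
E
```

```text
[(np.float64(282.5), 182, 10), (np.float64(282.0), 186, 11), (np.float64(282.0), 190, 11), (np.float64(282.0), 194, 11), (np.float64(281.5), 198, 10), (np.float64(281.0), 202, 11), (np.float64(281.0), 206, 11), (np.float64(281.0), 210, 11), (np.float64(280.5), 214, 10), (np.float64(280.0), 218, 11)]
[[0.5783 0.063  0.032 ]
 [0.6133 0.0628 0.032 ]] yaw 0.0027553131290967755
tip [0.5745 0.0632 0.032 ] width 0.009319904823997378
wall [0.6208 0.0332 0.036 ] [0.6169 0.0933 0.036 ]
height of tip from wrist+side: [0.5767 0.0627 0.03  ] [0.5774 0.0629 0.0199] side repro [306.5358 199.5262] scene [278.8379 258.4595]
```

>>> arm_command:
  commands:
    - {"dx": -0.2,"dy": -0.05,"dz": 1,"ax": 0,"ay": 0,"az": 0.65,"jaw": 1}
    - {"dx": 0,"dy": 0,"dz": 1,"ax": 0,"ay": 0,"az": 0,"jaw": 1}
    - {"dx": 0,"dy": 0,"dz": 1,"ax": 0,"ay": 0,"az": 0,"jaw": 1}
    - {"dx": 0,"dy": 0,"dz": 1,"ax": 0,"ay": 0,"az": 0,"jaw": 1}
    - {"dx": 0,"dy": 0,"dz": 1,"ax": 0,"ay": 0,"az": 0,"jaw": 1}
    - {"dx": 0,"dy": 0,"dz": 0.9,"ax": 0,"ay": 0,"az": 0,"jaw": 1}
    - {"dx": 0,"dy": 0,"dz": 0.7,"ax": 0,"ay": 0,"az": 0,"jaw": 1}
    - {"dx": 0,"dy": 0,"dz": 0.5,"ax": 0,"ay": 0,"az": 0,"jaw": 1}
    - {"dx": 0,"dy": 0,"dz": 0.25,"ax": 0,"ay": 0,"az": 0,"jaw": 1}
    - {"dx": 0,"dy": 0,"dz": 0,"ax": 0,"ay": 0,"az": 0,"jaw": 1}

```text
time: 5.85
tool_pos: [0.5916, 0.0618, 0.027]
tool_rot: [0.031, -3.14, 0.0]
ft_force: [0.0, 0.6, -0.6]
width: 0.0928
grasp_force: 0.0
```

>>> arm_command:
  commands:
    - {"dx": 0,"dy": 0,"dz": 0,"ax": 0,"ay": 0,"az": 0,"jaw": -0.6}
    - {"dx": 0,"dy": 0,"dz": 0,"ax": 0,"ay": 0,"az": 0,"jaw": -0.6}
    - {"dx": 0,"dy": 0,"dz": 0,"ax": 0,"ay": 0,"az": 0,"jaw": -0.6}
    - {"dx": 0,"dy": 0,"dz": 0,"ax": 0,"ay": 0,"az": 0,"jaw": -0.6}
    - {"dx": 0,"dy": 0,"dz": 0,"ax": 0,"ay": 0,"az": 0,"jaw": -1}
    - {"dx": 0,"dy": 0,"dz": 0,"ax": 0,"ay": 0,"az": 0,"jaw": -1}
    - {"dx": 0,"dy": 0,"dz": 0,"ax": 0,"ay": 0,"az": 0,"jaw": -1}
  newtons: 30

```text
time: 6.55
tool_pos: [0.5922, 0.0622, 0.0276]
tool_rot: [0.032, -3.141, -0.0]
ft_force: [-1.0, 0.5, -1.0]
width: 0.0414
grasp_force: 0.0
```

>>> arm_command:
  commands:
    - {"dx": 0,"dy": 0,"dz": 0,"ax": 0,"ay": 0,"az": 0,"jaw": -1}
    - {"dx": 0,"dy": 0,"dz": 0,"ax": 0,"ay": 0,"az": 0,"jaw": -1}
    - {"dx": 0,"dy": 0,"dz": 0,"ax": 0,"ay": 0,"az": 0,"jaw": -1}
    - {"dx": 0,"dy": 0,"dz": 0,"ax": 0,"ay": 0,"az": 0,"jaw": -1}
    - {"dx": 0,"dy": 0,"dz": 0,"ax": 0,"ay": 0,"az": 0,"jaw": -1}
  newtons: 30

```text
time: 7.05
tool_pos: [0.5922, 0.0622, 0.0276]
tool_rot: [0.032, -3.141, -0.0]
ft_force: [-0.5, -0.9, 0.4]
width: 0.0098
grasp_force: 30.0
```

>>> arm_command:
  commands:
    - {"dx": 0.2,"dy": 0,"dz": 0,"ax": 0,"ay": 0,"az": 0,"jaw": -1}
    - {"dx": 0.4,"dy": 0,"dz": 0,"ax": 0,"ay": 0,"az": 0,"jaw": -1}
    - {"dx": 0.6,"dy": 0,"dz": 0,"ax": 0,"ay": 0,"az": 0,"jaw": -1}
    - {"dx": 0.7,"dy": 0,"dz": 0,"ax": 0,"ay": 0,"az": 0,"jaw": -1}
    - {"dx": 0.7,"dy": 0,"dz": 0,"ax": 0,"ay": 0,"az": 0,"jaw": -1}
    - {"dx": 0.7,"dy": 0,"dz": 0,"ax": 0,"ay": 0,"az": 0,"jaw": -1}
    - {"dx": 0.7,"dy": 0,"dz": 0,"ax": 0,"ay": 0,"az": 0,"jaw": -1}

```text
time: 7.75
tool_pos: [0.4909, 0.0602, 0.0276]
tool_rot: [-0.032, 3.141, -0.0]
ft_force: [3.2, -0.2, 0.3]
width: 0.0098
grasp_force: 30.0
```

>>> arm_command:
  commands:
    - {"dx": 0.7,"dy": 0,"dz": 0,"ax": 0,"ay": 0,"az": 0,"jaw": -1}
    - {"dx": 0.7,"dy": 0,"dz": 0,"ax": 0,"ay": 0,"az": 0,"jaw": -1}
    - {"dx": 0.7,"dy": 0,"dz": 0,"ax": 0,"ay": 0,"az": 0,"jaw": -1}
    - {"dx": 0.7,"dy": 0,"dz": 0,"ax": 0,"ay": 0,"az": 0,"jaw": -1}
    - {"dx": 0.7,"dy": 0,"dz": 0,"ax": 0,"ay": 0,"az": 0,"jaw": -1}
    - {"dx": 0.6,"dy": 0,"dz": 0,"ax": 0,"ay": 0,"az": 0,"jaw": -1}
    - {"dx": 0.3,"dy": 0,"dz": 0,"ax": 0,"ay": 0,"az": 0,"jaw": -1}
    - {"dx": 0.2,"dy": 0,"dz": 0,"ax": 0,"ay": 0,"az": 0,"jaw": -1}
    - {"dx": 0,"dy": 0,"dz": 0,"ax": 0,"ay": 0,"az": 0,"jaw": -1}

```text
time: 8.65
tool_pos: [0.3763, 0.0578, 0.0275]
tool_rot: [0.032, -3.14, 0.0]
ft_force: [-4.7, 0.3, 3.8]
width: 0.0097
grasp_force: 30.0
```

```bash
python3 -c "
from plan import *
s=log();print(s['tool_pos'],s['tool_rot'],s['q'],s['time'],s['grasp_force'],s['width'])
a=grab_frame('side');b=grab_frame('scene')
a=cv2.resize(a[130:270,180:380],(400,280));b=cv2.resize(b[130:330,130:330],(400,400))
o=np.zeros((400,800,3),np.uint8);o[:280,:400]=a;o[:,400:]=b
cv2.imwrite('pics/pull.png',o[:,:,::-1])
"
```

```text
[0.37630937 0.05781002 0.02753541] [ 3.22294856e-02 -3.14029081e+00  2.45763449e-05] [ 1.75496621e-02 -2.71782673e-01  2.27461442e+00 -8.11138009e-06
  1.13989746e+00 -1.57376899e+00] 8.65 29.999464452266693 0.009722647241752655
```

View pics/pull.png

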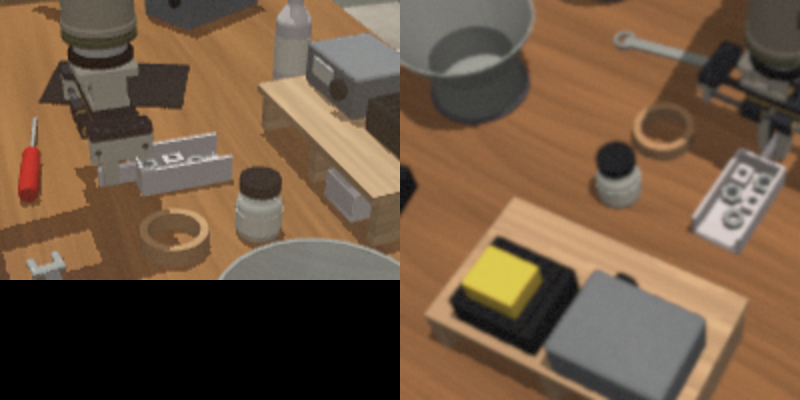

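The crops show the tray on the open table, clear of the shelf, with all five parts in it and the jar and tape untouched. Next I release it and move to its middle.

>>> arm_command:
  commands:
    - {"dx": 0,"dy": 0,"dz": 0,"ax": 0,"ay": 0,"az": 0,"jaw": 1}
    - {"dx": 0,"dy": 0,"dz": 0,"ax": 0,"ay": 0,"az": 0,"jaw": 1}
    - {"dx": 0,"dy": 0,"dz": 0,"ax": 0,"ay": 0,"az": 0,"jaw": 1}
    - {"dx": 0,"dy": 0,"dz": 0,"ax": 0,"ay": 0,"az": 0,"jaw": 1}
    - {"dx": 0,"dy": 0,"dz": -0.5,"ax": 0,"ay": 0,"az": 0,"jaw": 1}
    - {"dx": 0,"dy": 0,"dz": -1,"ax": 0,"ay": 0,"az": 0,"jaw": 1}
    - {"dx": 0,"dy": 0,"dz": -1,"ax": 0,"ay": 0,"az": 0,"jaw": 1}
    - {"dx": 0,"dy": 0,"dz": -0.8,"ax": 0,"ay": 0,"az": 0,"jaw": 1}
    - {"dx": 0,"dy": 0,"dz": 0,"ax": 0,"ay": 0,"az": 0,"jaw": 1}

```text
time: 9.65
tool_pos: [0.3795, 0.0579, 0.1131]
tool_rot: [-0.032, 3.136, 0.0]
ft_force: [0.6, -0.6, 0.1]
width: 0.0774
grasp_force: 0.0
```

```bash
python3 - <<'E'
from plan import *
s=log();print(s['tool_pos'],s['tool_rot'],s['time'],s['width'])
w=grab_frame('wrist');cv2.imwrite('pics/w3.png',w[:,:,::-1]);sc=cv2.imread('pics/scene0.png');w1=cv2.imread('pics/w1.png');w3=w[:,:,::-1]
o=np.zeros((600,800,3),np.uint8);o[:300,:400]=cv2.resize(w1,(400,300));o[:300,400:]=cv2.resize(w3,(400,300))
o[300:,:300]=cv2.resize(sc[110:210,110:210],(300,300),interpolation=2);o[300:,300:780]=cv2.resize(cv2.imread('pics/side0.png')[245:370,260:460],(480,300),interpolation=2)
cv2.imwrite('pics/comp.png',o)
E
```

```text
[0.37950763 0.05786756 0.11311519] [-3.21204988e-02  3.13586784e+00  8.52002438e-05] 9.65 0.07742610613499039
```

View pics/comp.png

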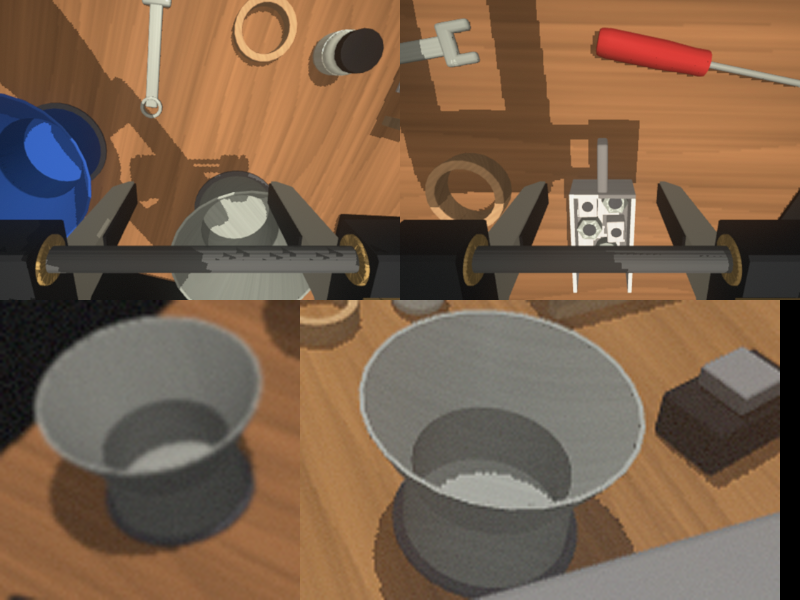

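The composite shows the tray and its five parts at top right, with its end wall at w3 pixels (238,255)–(328,255) and its handle from (281,193). The hopper rim runs from (122,144) to (197,136) in the scene view and from (285,280) to (403,293) in the side view.

```bash
python3 - <<'E'
from plan import *
np.set_printoptions(precision=4,suppress=True)
s=read_state()
def circ(P):
    A=np.c_[2*P,np.ones(len(P))];c=np.linalg.lstsq(A,(P**2).sum(1),rcond=None)[0];return c[:2],np.sqrt(c[2]+c[:2]@c[:2])
for n,pp in (("scene",[(122,144),(197.3,136),(160,115.7),(163,168)]),("side",[(285,280.4),(402.9,292.9),(339,249.2),(353.75,332.5),(301.7,313.75),(385,263.75)])):
    for z in(.115,.125,.135): print(n,z,*circ(np.array([plane(n,p,z)[:2] for p in pp])))
g=cv2.cvtColor(cv2.imread("pics/w3.png"),cv2.COLOR_BGR2HSV)[:,:,1];P=[]
for r in range(198,250,6):
    c=np.where(g[r,265:298]<70)[0];P.append(plane("wrist",(265+c.mean(),r),.032,s));
P=np.array(P);print("handle",P[[0,-1]],np.arctan(np.polyfit(P[:,0],P[:,1],1)[0]),len(c))
for p in ((238,255),(328,255),(281,193)): print(p,plane("wrist",p,.036,s))
for p in [(395,214),(335,178),(115,245),(336,372)]: print("scr/pack/can",plane("scene",p,.0))
print("blue",plane("scene",(233,85),.125),"toolbox",plane("scene",(85,168),0),plane("scene",(172,68),.15))
E
```

```text
scene 0.115 [ 0.4704 -0.354 ] 0.09663371277893705
scene 0.125 [ 0.4773 -0.3451] 0.09541029784113865
scene 0.135 [ 0.4841 -0.3363] 0.09418688290333745
side 0.115 [ 0.4805 -0.3417] 0.09579307223711234
side 0.125 [ 0.4749 -0.351 ] 0.09359686257742203
side 0.135 [ 0.4694 -0.3604] 0.09140065291772606
handle [[0.3573 0.058  0.032 ]
 [0.391  0.0586 0.032 ]] 0.01967016087279883 15
(238, 255) [0.3963 0.0287 0.036 ]
(328, 255) [0.3952 0.0887 0.036 ]
(281, 193) [0.3529 0.0566 0.036 ]
scr/pack/can [0.2948 0.2417 0.    ]
scr/pack/can [ 0.2625  0.0541 -0.    ]
scr/pack/can [ 0.7286 -0.3134  0.    ]
scr/pack/can [0.7285 0.2902 0.    ]
blue [ 0.1985 -0.3123  0.125 ] toolbox [ 0.5811 -0.5667 -0.    ] [ 0.248  -0.4862  0.15  ]
```

>>> arm_command:
  commands:
    - {"dx": -0.8,"dy": 0,"dz": 0,"ax": 0,"ay": 0,"az": 0,"jaw": 1}
    - {"dx": -1,"dy": 0,"dz": 0,"ax": 0,"ay": 0,"az": 0,"jaw": 1}
    - {"dx": -1,"dy": 0,"dz": 0,"ax": 0,"ay": 0,"az": 0,"jaw": 1}
    - {"dx": -0.7,"dy": 0,"dz": 0,"ax": 0,"ay": 0,"az": 0,"jaw": 1}
    - {"dx": 0,"dy": 0,"dz": 0.8,"ax": 0,"ay": 0,"az": 0,"jaw": 1}
    - {"dx": 0,"dy": 0,"dz": 1,"ax": 0,"ay": 0,"az": 0,"jaw": 1}
    - {"dx": 0,"dy": 0,"dz": 0.8,"ax": 0,"ay": 0,"az": 0,"jaw": 1}
    - {"dx": 0,"dy": 0,"dz": 0.6,"ax": 0,"ay": 0,"az": 0,"jaw": 1}
    - {"dx": 0,"dy": 0,"dz": 0.3,"ax": 0,"ay": 0,"az": 0,"jaw": 1}
    - {"dx": 0,"dy": 0,"dz": 0,"ax": 0,"ay": 0,"az": 0,"jaw": 1}

```text
time: 10.7
tool_pos: [0.4633, 0.0596, 0.0208]
tool_rot: [0.032, -3.138, 0.0]
ft_force: [-0.0, 0.6, -0.0]
width: 0.0932
grasp_force: 0.0
```

>>> arm_command:
  commands:
    - {"dx": -0.15,"dy": 0,"dz": -0.15,"ax": 0,"ay": 0,"az": 0,"jaw": 0.6}
    - {"dx": 0,"dy": 0,"dz": 0,"ax": 0,"ay": 0,"az": 0,"jaw": 0.3}
    - {"dx": 0,"dy": 0,"dz": 0,"ax": 0,"ay": 0,"az": 0,"jaw": -0.5}
    - {"dx": 0,"dy": 0,"dz": 0,"ax": 0,"ay": 0,"az": 0,"jaw": -0.5}
    - {"dx": 0,"dy": 0,"dz": 0,"ax": 0,"ay": 0,"az": 0,"jaw": -0.5}
    - {"dx": 0,"dy": 0,"dz": 0,"ax": 0,"ay": 0,"az": 0,"jaw": -0.5}
    - {"dx": 0,"dy": 0,"dz": 0,"ax": 0,"ay": 0,"az": 0,"jaw": -0.5}
  newtons: 33

```text
time: 11.4
tool_pos: [0.4687, 0.0597, 0.0267]
tool_rot: [-0.032, 3.141, -0.0]
ft_force: [-0.4, -0.1, 4.2]
width: 0.0639
grasp_force: 33.0
```

```bash
python3 - <<'E'
from plan import *
s=log();print(s['tool_pos'],s['tool_rot'],s['time'],s['width'],s['grasp_force'])
# lift then carry: nose angle -2.25 -> tool x angle .89
p,Q=np.array(s['tool_pos']),R.from_rotvec(s['tool_rot'])
psi=np.arctan2(Q.as_matrix()[1,0],Q.as_matrix()[0,0]);print('psi',psi%(2*np.pi))
print('lift');p,Q=plan(p+[0,0,.20],Q,p,Q,ms=.8)
u=np.array([np.cos(.89),np.sin(.89),0]);c=np.array([.476,-.348,0])
t=c+u*.125;t[2]=.225;print('carry to',t)
p,Q=plan(t,down(.89),p,Q,turn=[0,0,(psi%(2*np.pi))-.89]);print(p,Q.as_rotvec())
E
```

```text
[0.46867945 0.05966696 0.02668453] [-3.21136244e-02  3.14091286e+00 -4.74144098e-06] 11.4 0.06385386931873101 33.00051212310791
psi 3.1620405362246755
lift
[{"dz":-0.8},{"dz":-0.8},{"dz":-0.8},{"dz":-0.8},{"dz":-0.8},{"dz":-0.8},{"dz":-0.8},{"dz":-0.8},{"dz":-0.8},{"dz":-0.8}]
carry to [ 0.5546765  -0.25086603  0.225     ]
[{"dx":-0.09,"dy":-0.36,"az":0.93},{"dx":-0.11,"dy":-0.35,"az":0.93},{"dx":-0.14,"dy":-0.34,"az":0.93},{"dx":-0.16,"dy":-0.33,"az":0.93},{"dx":-0.18,"dy":-0.32,"az":0.93},{"dx":-0.2,"dy":-0.31,"az":0.93},{"dx":-0.22,"dy":-0.3,"az":0.93},{"dx":-0.24,"dy":-0.28,"az":0.93},{"dx":-0.26,"dy":-0.26,"az":0.93},{"dx":-0.27,"dy":-0.25,"az":0.93},{"dx":-0.29,"dy":-0.23,"az":0.93},{"dx":-0.3,"dy":-0.21,"az":0.93}]
[{"dx":-0.32,"dy":-0.19,"az":0.93},{"dx":-0.33,"dy":-0.17,"az":0.93},{"dx":-0.34,"dy":-0.15,"az":0.93},{"dx":-0.35,"dy":-0.13,"az":0.93},{"dx":-0.35,"dy":-0.1,"az":0.93},{"dx":-0.36,"dy":-0.08,"az":0.93},{"dx":-0.36,"dy":-0.06,"az":0.93},{"dx":-0.37,"dy":-0.03,"az":0.93},{"dx":-0.37,"dy":-0.01,"az":0.93},{"dx":-0.37,"dy":0.02,"az":0.93},{"dx":-0.36,"dy":0.04,"dz":0.01,"az":0.93},{"dx":-0.36,"dy":0.06,"az":0.93}]
[{"dx":-0.36,"dy":0.09,"dz":0.01,"az":0.93},{"dx":-0.35,"dy":0.11,"az":0.93},{"dx":-0.34,"dy":0.13,"dz":0.01,"az":0.93},{"dx":-0.33,"dy":0.15,"az":0.93},{"dx":-0.32,"dy":0.18,"dz":0.01,"az":0.93},{"dx":-0.31,"dy":0.2,"az":0.93},{"dx":-0.3,"dy":0.21,"dz":0.01,"az":0.93},{"dx":-0.28,"dy":0.24,"az":0.93},{"dx":-0.27,"dy":0.25,"dz":0.01,"az":0.93},{"dx":-0.25,"dy":0.27,"az":0.93},{"dx":-0.24,"dy":0.29,"dz":0.01,"ax":0.01,"az":0.92}]
[ 0.55477221 -0.25094185  0.22497825] [-2.83505753e+00 -1.35260487e+00 -2.28847699e-04]
```

>>> arm_command:
  commands:
    - {"dx": 0,"dy": 0,"dz": -0.3,"ax": 0,"ay": 0,"az": 0,"jaw": -0.5}
    - {"dx": 0,"dy": 0,"dz": -0.6,"ax": 0,"ay": 0,"az": 0,"jaw": -0.5}
    - {"dx": 0,"dy": 0,"dz": -0.9,"ax": 0,"ay": 0,"az": 0,"jaw": -0.5}
    - {"dx": 0,"dy": 0,"dz": -1,"ax": 0,"ay": 0,"az": 0,"jaw": -0.5}
    - {"dx": 0,"dy": 0,"dz": -1,"ax": 0,"ay": 0,"az": 0,"jaw": -0.5}
    - {"dx": 0,"dy": 0,"dz": -1,"ax": 0,"ay": 0,"az": 0,"jaw": -0.5}
    - {"dx": 0,"dy": 0,"dz": -1,"ax": 0,"ay": 0,"az": 0.3,"jaw": -0.5}
    - {"dx": 0,"dy": 0,"dz": -0.9,"ax": 0,"ay": 0,"az": 0.6,"jaw": -0.5}
    - {"dx": 0,"dy": -0.1,"dz": -0.8,"ax": 0,"ay": 0,"az": 0.8,"jaw": -0.5}
    - {"dx": 0,"dy": -0.2,"dz": -0.5,"ax": 0,"ay": 0,"az": 0.9,"jaw": -0.5}

```text
time: 12.4
tool_pos: [0.4679, 0.0524, 0.228]
tool_rot: [0.256, 3.13, 0.0]
ft_force: [-0.1, -0.1, -3.3]
width: 0.0635
grasp_force: 33.0
```

```bash
python3 - <<'E'
from plan import *
s=log();print(s['tool_pos'],s['tool_rot'],s['time'],s['width'],s['grasp_force'],s['ft_force'],s['wrist_torque'])
Q=R.from_rotvec(s['tool_rot']);psi=np.arctan2(Q.as_matrix()[1,0],Q.as_matrix()[0,0])%(2*np.pi);print('psi',psi)
p,Q=plan(np.array([.5547,-.2509,.225]),down(.89),turn=[0,0,psi-.89]);print(p,Q.as_rotvec())
E
```

```text
[0.4678593  0.05237017 0.22797517] [2.55576953e-01 3.13026876e+00 3.59641086e-04] 12.4 0.06352884152507869 32.996907234191895 [-0.14234364 -0.07012504 -3.32520462] [-0.02434536 -0.228452    0.01352202]
psi 2.9786599909347506
[{"dx":-0.17,"dy":-0.36,"az":0.93},{"dx":-0.19,"dy":-0.34,"az":0.93},{"dx":-0.21,"dy":-0.33,"az":0.93},{"dx":-0.23,"dy":-0.32,"az":0.93},{"dx":-0.25,"dy":-0.3,"az":0.93},{"dx":-0.27,"dy":-0.28,"az":0.93},{"dx":-0.29,"dy":-0.27,"az":0.93},{"dx":-0.31,"dy":-0.25,"az":0.93},{"dx":-0.32,"dy":-0.23,"dz":0.01,"az":0.93},{"dx":-0.34,"dy":-0.2,"az":0.93},{"dx":-0.35,"dy":-0.18,"dz":0.01,"az":0.93},{"dx":-0.36,"dy":-0.16,"az":0.93}]
[{"dx":-0.37,"dy":-0.13,"dz":0.01,"az":0.93},{"dx":-0.38,"dy":-0.11,"az":0.93},{"dx":-0.39,"dy":-0.09,"dz":0.01,"az":0.93},{"dx":-0.39,"dy":-0.06,"az":0.93},{"dx":-0.39,"dy":-0.03,"dz":0.01,"az":0.93},{"dx":-0.39,"dy":-0.01,"az":0.93},{"dx":-0.39,"dy":0.02,"dz":0.01,"az":0.93},{"dx":-0.39,"dy":0.04,"az":0.93},{"dx":-0.39,"dy":0.07,"dz":0.01,"az":0.93},{"dx":-0.38,"dy":0.09,"az":0.93},{"dx":-0.38,"dy":0.12,"dz":0.01,"az":0.93},{"dx":-0.37,"dy":0.14,"az":0.93}]
[{"dx":-0.36,"dy":0.16,"dz":0.01,"az":0.93},{"dx":-0.35,"dy":0.19,"az":0.93},{"dx":-0.34,"dy":0.21,"dz":0.01,"az":0.93},{"dx":-0.32,"dy":0.23,"az":0.93},{"dx":-0.3,"dy":0.25,"dz":0.01,"az":0.93},{"dx":-0.29,"dy":0.27,"az":0.98},{"dx":-0.27,"dy":0.29,"dz":0.01,"az":0.98},{"dx":-0.25,"dy":0.31,"ax":0.01,"ay":-0.01,"az":0.99}]
[ 0.55463507 -0.25088343  0.22500846] [-2.83570094e+00 -1.35209385e+00  6.50799562e-05]
```

>>> arm_command:
  commands:
    - {"dx": -0.15,"dy": -0.35,"dz": 0,"ax": 0,"ay": 0,"az": 0.95,"jaw": -0.5}
    - {"dx": -0.2,"dy": -0.35,"dz": 0,"ax": 0,"ay": 0,"az": 0.95,"jaw": -0.5}
    - {"dx": -0.2,"dy": -0.35,"dz": 0,"ax": 0,"ay": 0,"az": 0.95,"jaw": -0.5}
    - {"dx": -0.25,"dy": -0.3,"dz": 0,"ax": 0,"ay": 0,"az": 0.95,"jaw": -0.5}
    - {"dx": -0.25,"dy": -0.3,"dz": 0,"ax": 0,"ay": 0,"az": 0.95,"jaw": -0.5}
    - {"dx": -0.3,"dy": -0.3,"dz": 0,"ax": 0,"ay": 0,"az": 0.95,"jaw": -0.5}
    - {"dx": -0.3,"dy": -0.25,"dz": 0,"ax": 0,"ay": 0,"az": 0.95,"jaw": -0.5}
    - {"dx": -0.3,"dy": -0.25,"dz": 0,"ax": 0,"ay": 0,"az": 0.95,"jaw": -0.5}
    - {"dx": -0.3,"dy": -0.25,"dz": 0,"ax": 0,"ay": 0,"az": 0.95,"jaw": -0.5}
    - {"dx": -0.35,"dy": -0.2,"dz": 0,"ax": 0,"ay": 0,"az": 0.95,"jaw": -0.5}
    - {"dx": -0.35,"dy": -0.2,"dz": 0,"ax": 0,"ay": 0,"az": 0.95,"jaw": -0.5}
    - {"dx": -0.35,"dy": -0.15,"dz": 0,"ax": 0,"ay": 0,"az": 0.95,"jaw": -0.5}

```text
time: 13.6
tool_pos: [0.4986, -0.0625, 0.2259]
tool_rot: [-1.45, -2.785, 0.001]
ft_force: [0.8, -0.3, -3.6]
width: 0.0639
grasp_force: 33.0
```

>>> arm_command:
  commands:
    - {"dx": -0.35,"dy": -0.15,"dz": 0,"ax": 0,"ay": 0,"az": 0.95,"jaw": -0.5}
    - {"dx": -0.4,"dy": -0.1,"dz": 0,"ax": 0,"ay": 0,"az": 0.95,"jaw": -0.5}
    - {"dx": -0.4,"dy": -0.1,"dz": 0,"ax": 0,"ay": 0,"az": 0.95,"jaw": -0.5}
    - {"dx": -0.4,"dy": -0.05,"dz": 0,"ax": 0,"ay": 0,"az": 0.95,"jaw": -0.5}
    - {"dx": -0.4,"dy": -0.05,"dz": 0,"ax": 0,"ay": 0,"az": 0.95,"jaw": -0.5}
    - {"dx": -0.4,"dy": 0,"dz": 0,"ax": 0,"ay": 0,"az": 0.95,"jaw": -0.5}
    - {"dx": -0.4,"dy": 0,"dz": 0,"ax": 0,"ay": 0,"az": 0.95,"jaw": -0.5}
    - {"dx": -0.4,"dy": 0.05,"dz": 0,"ax": 0,"ay": 0,"az": 0.95,"jaw": -0.5}
    - {"dx": -0.4,"dy": 0.05,"dz": 0,"ax": 0,"ay": 0,"az": 0.95,"jaw": -0.5}
    - {"dx": -0.4,"dy": 0.1,"dz": 0,"ax": 0,"ay": 0,"az": 0.95,"jaw": -0.5}
    - {"dx": -0.4,"dy": 0.1,"dz": 0,"ax": 0,"ay": 0,"az": 0.95,"jaw": -0.5}
    - {"dx": -0.35,"dy": 0.15,"dz": 0,"ax": 0,"ay": 0,"az": 0.95,"jaw": -0.5}

```text
time: 14.8
tool_pos: [0.5282, -0.1792, 0.2257]
tool_rot: [-2.416, -2.006, 0.001]
ft_force: [0.4, -0.8, -3.4]
width: 0.0641
grasp_force: 33.0
```

>>> arm_command:
  commands:
    - {"dx": -0.35,"dy": 0.15,"dz": 0,"ax": 0,"ay": 0,"az": 0.95,"jaw": -0.5}
    - {"dx": -0.35,"dy": 0.2,"dz": 0,"ax": 0,"ay": 0,"az": 0.95,"jaw": -0.5}
    - {"dx": -0.35,"dy": 0.2,"dz": 0,"ax": 0,"ay": 0,"az": 0.9,"jaw": -0.5}
    - {"dx": -0.3,"dy": 0.25,"dz": 0,"ax": 0,"ay": 0,"az": 0.9,"jaw": -0.5}
    - {"dx": -0.3,"dy": 0.25,"dz": 0,"ax": 0,"ay": 0,"az": 0.9,"jaw": -0.5}
    - {"dx": -0.3,"dy": 0.25,"dz": 0,"ax": 0,"ay": 0,"az": 0.8,"jaw": -0.5}
    - {"dx": -0.25,"dy": 0.3,"dz": 0,"ax": 0,"ay": 0,"az": 0.6,"jaw": -0.5}
    - {"dx": -0.1,"dy": 0.1,"dz": 0,"ax": 0,"ay": 0,"az": 0.3,"jaw": -0.5}
    - {"dx": 0,"dy": 0,"dz": 0,"ax": 0,"ay": 0,"az": 0,"jaw": -0.5}

```text
time: 15.7
tool_pos: [0.5463, -0.2491, 0.2258]
tool_rot: [-2.794, -1.434, 0.001]
ft_force: [-0.2, -0.2, -2.4]
width: 0.0636
grasp_force: 33.0
```

```bash
python3 - <<'E'
from plan import *
np.set_printoptions(precision=4,suppress=True)
s=log();Q=R.from_rotvec(s['tool_rot']);p=np.array(s['tool_pos']);M=Q.as_matrix()
print(p,M[:,0],s['q'],s['time'],s['grasp_force'])
# tray frame in tool: tray x=-tool x, tray z=-tool z ; TCP is at tray (0,0,.0265)
sp=p+M@np.array([-.06,0,.0225]);print('spout',sp,'yaw nose',np.arctan2(-M[1,0],-M[0,0]))
w=grab_frame('wrist');sc=grab_frame('scene')
o=np.zeros((420,800,3),np.uint8);o[:300,:400]=cv2.resize(w,(400,300));o[:300,400:]=cv2.resize(sc[80:305,60:360],(400,300))
cv2.imwrite('pics/over.png',o[:,:,::-1])
E
```

```text
[ 0.5463 -0.2491  0.2258] [ 0.5829  0.8125 -0.0002] [-0.5131  0.1382  1.5012 -0.      1.5036  0.1093] 15.7 32.9993212223053
spout [ 0.5113 -0.2978  0.2033] yaw nose -2.1931482838243452
```

View pics/over.png

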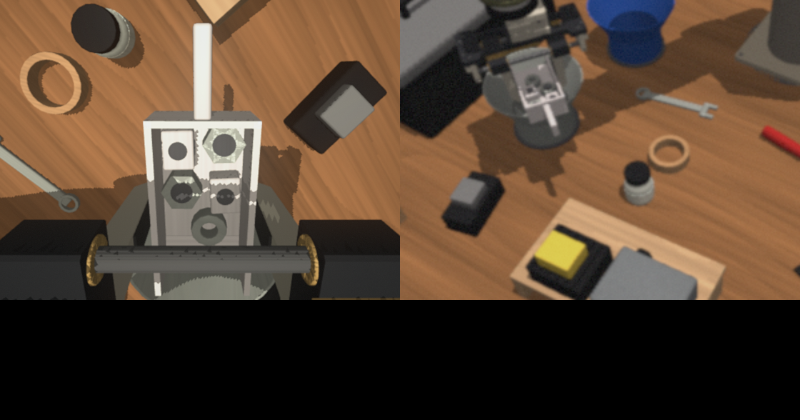

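The tray sits level above the hopper with all five parts in it. The spout is lined up laterally, 61 mm short of the hopper's centre.

```bash
cat > tilt.py <<'E'
from plan import *
off=np.array([-.06,0,.0225])
def tilt(sp1,ths,lead):
    """rows turning about tool y through ths (deg, cumulative), spout going to sp1 over the first `lead` rows"""
    s=read_state();Q=R.from_rotvec(s['tool_rot']);p=np.array(s['tool_pos']);sp0=p+Q.apply(off);Q0=Q;last=0
    for i,th in enumerate(ths):
        f=min(1,(i+1)/lead);tgt=sp0+(sp1-sp0)*f
        Qn=Q0*R.from_rotvec([0,np.deg2rad(th),0]);d=np.round(Q.inv().apply(tgt-Qn.apply(off)-p)/.025,2)
        p=p+Q.apply(d*.025);Q=Qn;print(i,dict(dx=d[0],dy=d[1],dz=d[2],ay=(th-last)/4));last=th
    print('end',p)
E
python3 - <<'E'
from tilt import *
n=np.array([-.583,-.8125,0]);sp=np.array([.476,-.348,.148])-.04*n
tilt(sp,[2,5,9,13,17,20]+[24,28,32,36,40,44,48,52,56,60],6)
E
```

```text
0 {'dx': np.float64(-0.18), 'dy': np.float64(0.0), 'dz': np.float64(0.29), 'ay': 0.5}
1 {'dx': np.float64(-0.21), 'dy': np.float64(0.01), 'dz': np.float64(0.24), 'ay': 0.75}
2 {'dx': np.float64(-0.25), 'dy': np.float64(0.0), 'dz': np.float64(0.19), 'ay': 1.0}
3 {'dx': np.float64(-0.27), 'dy': np.float64(0.01), 'dz': np.float64(0.18), 'ay': 1.0}
4 {'dx': np.float64(-0.29), 'dy': np.float64(0.0), 'dz': np.float64(0.16), 'ay': 1.0}
5 {'dx': np.float64(-0.3), 'dy': np.float64(0.01), 'dz': np.float64(0.19), 'ay': 0.75}
6 {'dx': np.float64(-0.07), 'dy': np.float64(-0.0), 'dz': np.float64(-0.17), 'ay': 1.0}
7 {'dx': np.float64(-0.07), 'dy': np.float64(-0.0), 'dz': np.float64(-0.16), 'ay': 1.0}
8 {'dx': np.float64(-0.06), 'dy': np.float64(-0.0), 'dz': np.float64(-0.17), 'ay': 1.0}
9 {'dx': np.float64(-0.07), 'dy': np.float64(-0.0), 'dz': np.float64(-0.16), 'ay': 1.0}
10 {'dx': np.float64(-0.07), 'dy': np.float64(-0.0), 'dz': np.float64(-0.17), 'ay': 1.0}
11 {'dx': np.float64(-0.07), 'dy': np.float64(-0.0), 'dz': np.float64(-0.16), 'ay': 1.0}
12 {'dx': np.float64(-0.07), 'dy': np.float64(-0.0), 'dz': np.float64(-0.17), 'ay': 1.0}
13 {'dx': np.float64(-0.07), 'dy': np.float64(-0.0), 'dz': np.float64(-0.16), 'ay': 1.0}
14 {'dx': np.float64(-0.07), 'dy': np.float64(-0.0), 'dz': np.float64(-0.17), 'ay': 1.0}
15 {'dx': np.float64(-0.06), 'dy': np.float64(-0.0), 'dz': np.float64(-0.16), 'ay': 1.0}
end [ 0.50562924 -0.30689516  0.21123173]
```

>>> arm_command:
  commands:
    - {"dx": -0.2,"dy": 0,"dz": 0.3,"ax": 0,"ay": 0.5,"az": 0,"jaw": -0.5}
    - {"dx": -0.2,"dy": 0,"dz": 0.25,"ax": 0,"ay": 0.75,"az": 0,"jaw": -0.5}
    - {"dx": -0.25,"dy": 0,"dz": 0.2,"ax": 0,"ay": 1,"az": 0,"jaw": -0.5}
    - {"dx": -0.25,"dy": 0,"dz": 0.2,"ax": 0,"ay": 1,"az": 0,"jaw": -0.5}
    - {"dx": -0.3,"dy": 0,"dz": 0.15,"ax": 0,"ay": 1,"az": 0,"jaw": -0.5}
    - {"dx": -0.3,"dy": 0,"dz": 0.2,"ax": 0,"ay": 0.75,"az": 0,"jaw": -0.5}

```text
time: 16.4
tool_pos: [0.5272, -0.276, 0.1889]
tool_rot: [-2.62, -1.347, -0.466]
ft_force: [0.7, -0.0, -3.8]
width: 0.0637
grasp_force: 33.0
```

```bash
python3 - <<'E'
from tilt import *
np.set_printoptions(precision=4,suppress=True)
s=log();Q=R.from_rotvec(s['tool_rot']);p=np.array(s['tool_pos']);sp=p+Q.apply(off)
n=np.array([-.583,-.8125,0]);t=np.array([.8125,-.583,0]);e=np.array([.476,-.348,.123])-sp
print('spout',sp,'ahead',e@n,'lat',e@t,'above rim',-e[2],'q',s['q'],'nose',-Q.as_matrix()[:,0])
E
```

```text
spout [ 0.499  -0.3156  0.1472] ahead 0.039754415295724606 lat 0.00021328833139166656 above rim 0.024157271240858896 q [-0.7774  0.1474  1.5997  0.3493  1.4576 -0.2075] nose [-0.546  -0.7638 -0.3441]
```

>>> arm_command:
  commands:
    - {"dx": -0.07,"dy": 0,"dz": -0.17,"ax": 0,"ay": 1,"az": 0,"jaw": -0.5}
    - {"dx": -0.07,"dy": 0,"dz": -0.17,"ax": 0,"ay": 1,"az": 0,"jaw": -0.5}
    - {"dx": -0.07,"dy": 0,"dz": -0.17,"ax": 0,"ay": 1,"az": 0,"jaw": -0.5}
    - {"dx": -0.07,"dy": 0,"dz": -0.17,"ax": 0,"ay": 1,"az": 0,"jaw": -0.5}
    - {"dx": -0.07,"dy": 0,"dz": -0.17,"ax": 0,"ay": 1,"az": 0,"jaw": -0.5}
    - {"dx": -0.07,"dy": 0,"dz": -0.17,"ax": 0,"ay": 1,"az": 0,"jaw": -0.5}
    - {"dx": -0.07,"dy": 0,"dz": -0.17,"ax": 0,"ay": 1,"az": 0,"jaw": -0.5}
    - {"dx": -0.07,"dy": 0,"dz": -0.17,"ax": 0,"ay": 1,"az": 0,"jaw": -0.5}
    - {"dx": -0.07,"dy": 0,"dz": -0.17,"ax": 0,"ay": 1,"az": 0,"jaw": -0.5}
    - {"dx": -0.07,"dy": 0,"dz": -0.17,"ax": 0,"ay": 1,"az": 0,"jaw": -0.5}
    - {"dx": 0,"dy": 0,"dz": 0,"ax": 0,"ay": 0,"az": 0,"jaw": -0.5}
    - {"dx": 0,"dy": 0,"dz": 0,"ax": 0,"ay": 0,"az": 0,"jaw": -0.5}

```text
time: 17.6
tool_pos: [0.5047, -0.3078, 0.2107]
tool_rot: [-2.123, -1.09, -1.223]
ft_force: [0.6, 0.8, -2.1]
width: 0.0634
grasp_force: 33.0
```

>>> arm_command:
  commands:
    - {"dx": 0,"dy": 0,"dz": 0,"ax": 0,"ay": 0,"az": 0,"jaw": -0.5}
    - {"dx": 0,"dy": 0,"dz": 0,"ax": 0,"ay": 0,"az": 0,"jaw": -0.5}
    - {"dx": 0,"dy": 0,"dz": 0,"ax": 0,"ay": 0,"az": 0,"jaw": -0.5}
    - {"dx": 0,"dy": 0,"dz": 0,"ax": 0,"ay": 0,"az": 0,"jaw": -0.5}
    - {"dx": 0,"dy": 0,"dz": 0,"ax": 0,"ay": 0,"az": 0,"jaw": -0.5}

```text
time: 18.1
tool_pos: [0.5048, -0.3076, 0.2112]
tool_rot: [-2.121, -1.09, -1.224]
ft_force: [-0.8, 0.9, -1.7]
width: 0.0636
grasp_force: 33.0
```

```bash
python3 - <<'E'
from tilt import *
np.set_printoptions(precision=4,suppress=True)
s=log();Q=R.from_rotvec(s['tool_rot']);p=np.array(s['tool_pos']);sp=p+Q.apply(off)
n=np.array([-.583,-.8125,0]);t=np.array([.8125,-.583,0]);e=np.array([.476,-.348,.123])-sp
print('spout',sp,'ahead',e@n,'lat',e@t,'above rim',-e[2],'q',s['q'],'nose',-Q.as_matrix()[:,0],s['ft_force'],s['grasp_force'],s['time'])
w=grab_frame('wrist');sc=grab_frame('scene');sd=grab_frame('side')
o=np.zeros((600,800,3),np.uint8);o[:300,:400]=cv2.resize(w,(400,300));o[:300,400:]=cv2.resize(sc[80:230,60:260],(400,300));o[300:,:400]=cv2.resize(sd[220:370,240:440],(400,300))
cv2.imwrite('pics/pour.png',o[:,:,::-1])
E
```

```text
spout [ 0.4987 -0.3162  0.1479] ahead 0.03908377762278514 lat 0.00012255437113279852 above rim 0.02494647661624752 q [-1.1254  0.4306  1.5213  0.8856  1.774  -0.5919] nose [-0.2911 -0.4069 -0.8658] [-0.8322  0.9468 -1.7014] 32.99963414669037 18.1
```

View pics/pour.png

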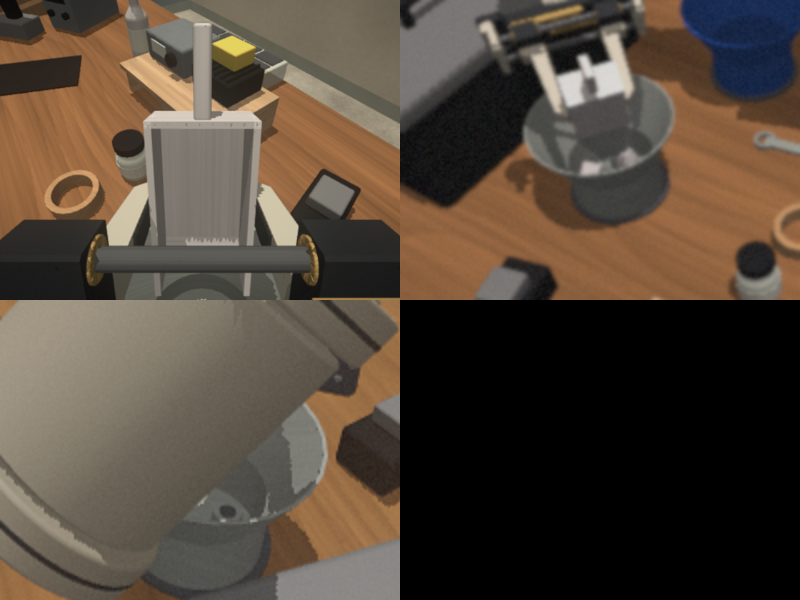

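The picture shows the tray's floor bare and parts lying inside the steel hopper, with nothing on the table around it. Next I plan the way up and over to the mat, and refine the mat position from two views.

```bash
python3 - <<'E'
from tilt import *
np.set_printoptions(precision=4,suppress=True)
C={}
for n,(x0,y0,x1,y1) in(("scene",(345,220,485,340)),("side",(180,145,295,195))):
    im=grab_frame(n)
    g=im.max(2)[y0:y1,x0:x1];th,m=cv2.threshold(cv2.GaussianBlur(g,(3,3),0),0,255,cv2.THRESH_BINARY_INV+cv2.THRESH_OTSU)
    c=max(cv2.findContours(m,0,1)[0],key=cv2.contourArea);h=cv2.convexHull(c)
    for e in np.arange(.02,.15,.01):
        r=cv2.approxPolyDP(h,e*cv2.arcLength(h,True),True)[:,0]+[x0,y0]
        if len(r)<=4: break
    P=np.array([plane(n,p,.004) for p in r]);P=P[np.argsort(np.arctan2(*(P-P.mean(0)).T[1::-1]))];C[n]=P
    print(n,th,r.tolist(),P[:,:2].tolist(),P.mean(0),np.linalg.norm(np.diff(P,axis=0),axis=1))
r=C
if all(len(v)==4 for v in C.values()):
    print('tri z',[tri(ray('scene',proj('scene',a)),ray('side',proj('side',b))) for a,b in zip(C['scene'],C['side'])])
s=read_state();Q=R.from_rotvec(s['tool_rot']);p=np.array(s['tool_pos'])
print('up');p,Q=plan(p+[.02,.03,.06],Q*R.from_rotvec([0,-np.deg2rad(12),0]),p,Q,n=4)
w=(Q.inv()*down(2.77)).as_rotvec();print(w)
p,Q=plan(np.array([.452,.30,.2]),down(2.77),p,Q,n=30)
E
```

```text
scene 93.0 [[421, 234], [467, 275], [402, 330], [355, 282]] [[0.3232695958360705, 0.3206845831191378], [0.5257946338575861, 0.2369211638697734], [0.579256066614604, 0.37207247288588946], [0.3787058062625337, 0.45193679596533765]] [0.4518 0.3454 0.004 ] [0.2192 0.1453 0.2159]
side 116.0 [[180, 161], [274, 165], [269, 184], [194, 194]] [[0.29506694570357367, 0.23005601565082834], [0.5173096767234099, 0.22553696221890884], [0.5697887249799485, 0.34695507717376084], [0.27758480484187814, 0.46695543008921314]] [0.4149 0.3174 0.004 ] [0.2223 0.1323 0.3159]
tri z [array([ 0.2958,  0.3176, -0.0406]), array([ 0.5213,  0.2365, -0.0027]), array([ 0.5756,  0.3716, -0.0072]), array([ 0.3095,  0.47  , -0.0261])]
up
[{"dx":0.7,"dy":-0.01,"dz":0.01,"ay":-0.75},{"dx":0.7,"dy":-0.01,"dz":-0.02,"ay":-0.75},{"dx":0.7,"dy":-0.01,"dz":-0.06,"ay":-0.75},{"dx":0.69,"dy":-0.02,"dz":-0.1,"ay":-0.75}]
[ 0.7571 -0.588  -1.7006]
[{"dx":0.31,"dy":-0.53,"dz":0.49,"ax":0.36,"ay":-0.28,"az":-0.81},{"dx":0.35,"dy":-0.5,"dz":0.49,"ax":0.36,"ay":-0.28,"az":-0.81},{"dx":0.39,"dy":-0.46,"dz":0.5,"ax":0.36,"ay":-0.28,"az"
[... 1037 characters left out ...]
dx":0.64,"dy":0.29,"dz":0.35,"ax":0.36,"ay":-0.28,"az":-0.81},{"dx":0.63,"dy":0.33,"dz":0.33,"ax":0.36,"ay":-0.28,"az":-0.82},{"dx":0.61,"dy":0.38,"dz":0.31,"ax":0.36,"ay":-0.28,"az":-0.81},{"dx":0.6,"dy":0.42,"dz":0.29,"ax":0.37,"ay":-0.28,"az":-0.82},{"dx":0.58,"dy":0.46,"dz":0.26,"ax":0.36,"ay":-0.28,"az":-0.81}]
[{"dx":0.55,"dy":0.5,"dz":0.24,"ax":0.37,"ay":-0.28,"az":-0.82},{"dx":0.53,"dy":0.53,"dz":0.22,"ax":0.36,"ay":-0.28,"az":-0.81},{"dx":0.5,"dy":0.57,"dz":0.19,"ax":0.37,"ay":-0.28,"az":-0.82},{"dx":0.47,"dy":0.6,"dz":0.17,"ax":0.36,"ay":-0.28,"az":-0.81},{"dx":0.44,"dy":0.63,"dz":0.14,"ax":0.37,"ay":-0.28,"az":-0.82},{"dx":0.41,"dy":0.66,"dz":0.12,"ax":0.36,"ay":-0.29,"az":-0.81}]
```

>>> arm_command:
  commands:
    - {"dx": 0.7,"dy": 0,"dz": 0,"ax": 0,"ay": -0.75,"az": 0,"jaw": -0.5}
    - {"dx": 0.7,"dy": 0,"dz": 0,"ax": 0,"ay": -0.75,"az": 0,"jaw": -0.5}
    - {"dx": 0.7,"dy": 0,"dz": -0.1,"ax": 0,"ay": -0.75,"az": 0,"jaw": -0.5}
    - {"dx": 0.7,"dy": 0,"dz": -0.1,"ax": 0,"ay": -0.75,"az": 0,"jaw": -0.5}
    - {"dx": 0.3,"dy": -0.55,"dz": 0.5,"ax": 0.36,"ay": -0.28,"az": -0.81,"jaw": -0.5}
    - {"dx": 0.35,"dy": -0.5,"dz": 0.5,"ax": 0.36,"ay": -0.28,"az": -0.81,"jaw": -0.5}
    - {"dx": 0.4,"dy": -0.45,"dz": 0.5,"ax": 0.36,"ay": -0.28,"az": -0.81,"jaw": -0.5}
    - {"dx": 0.4,"dy": -0.45,"dz": 0.5,"ax": 0.36,"ay": -0.28,"az": -0.81,"jaw": -0.5}
    - {"dx": 0.45,"dy": -0.4,"dz": 0.5,"ax": 0.36,"ay": -0.28,"az": -0.81,"jaw": -0.5}
    - {"dx": 0.5,"dy": -0.35,"dz": 0.5,"ax": 0.36,"ay": -0.28,"az": -0.81,"jaw": -0.5}
    - {"dx": 0.5,"dy": -0.3,"dz": 0.5,"ax": 0.36,"ay": -0.28,"az": -0.81,"jaw": -0.5}
    - {"dx": 0.55,"dy": -0.25,"dz": 0.5,"ax": 0.36,"ay": -0.28,"az": -0.81,"jaw": -0.5}

```text
time: 19.55
tool_pos: [0.5056, -0.1235, 0.2522]
tool_rot: [-2.017, -1.831, -0.825]
ft_force: [0.5, -0.5, -1.9]
width: 0.0638
grasp_force: 33.0
```

```bash
python3 - <<'E'
from tilt import *
np.set_printoptions(precision=4,suppress=True)
s=log();print(s['tool_pos'],s['q'],s['time'],s['ft_force'],s['grasp_force'])
L=[json.loads(l) for l in open('log.jsonl')];s2=min(L,key=lambda a:abs(a['time']-4.8));print('mat corner w2',plane('wrist',(466,131),.004,s2))
p,Q=plan(np.array([.452,.31,.2]),down(2.76));print(p)
E
```

```text
[ 0.5056 -0.1235  0.2522] [-0.7483  0.004   1.7305  0.603   1.67   -0.6721] 19.55 [ 0.47   -0.5127 -1.9269] 32.998360991477966
mat corner w2 [0.5234 0.2351 0.004 ]
[{"dx":0.67,"dy":-0.26,"dz":0.58,"ax":0.42,"ay":-0.33,"az":-0.93},{"dx":0.7,"dy":-0.2,"dz":0.58,"ax":0.42,"ay":-0.33,"az":-0.93},{"dx":0.72,"dy":-0.14,"dz":0.56,"ax":0.42,"ay":-0.33,"az":-0.93},{"dx":0.74,"dy":-0.07,"dz":0.55,"ax":0.42,"ay":-0.33,"az":-0.93},{"dx":0.76,"dy":-0.01,"dz":0.53,"ax":0.41,"ay":-0.33,"az":-0.93},{"dx":0.77,"dy":0.06,"dz":0.52,"ax":0.42,"ay":-0.33,"az":-0.93},{"dx":0.77,"dy":0.12,"dz":0.5,"ax":0.41,"ay":-0.33,"az":-0.93},{"dx":0.77,"dy":0.18,"dz":0.47,"ax":0.41,"ay":-0.33,"az":-0.93},{"dx":0.77,"dy":0.25,"dz":0.45,"ax":0.41,"ay":-0.33,"az":-0.93},{"dx":0.76,"dy":0.31,"dz":0.42,"ax":0.42,"ay":-0.32,"az":-0.93},{"dx":0.75,"dy":0.37,"dz":0.4,"ax":0.41,"ay":-0.33,"az":-0.93},{"dx":0.73,"dy":0.43,"dz":0.37,"ax":0.42,"ay":-0.32,"az":-0.94}]
[{"dx":0.71,"dy":0.49,"dz":0.34,"ax":0.41,"ay":-0.33,"az":-0.93},{"dx":0.69,"dy":0.54,"dz":0.31,"ax":0.42,"ay":-0.32,"az":-0.94},{"dx":0.65,"dy":0.6,"dz":0.27,"ax":0.41,"ay":-0.33,"az":-0.93},{"dx":0.62,"dy":0.64,"dz":0.24,"ax":0.42,"ay":-0.32,"az":-0.94},{"dx":0.58,"dy":0.69,"dz":0.21,"ax":0.41,"ay":-0.33,"az":-0.93},{"dx":0.54,"dy":0.74,"dz":0.18,"ax":0.42,"ay":-0.32,"az":-0.94},{"dx":0.5,"dy":0.77,"dz":0.14,"ax":0.41,"ay":-0.33,"az":-0.93}]
[0.452  0.31   0.1999]
```

Two views agree on a mat corner: the wrist view gives (0.523,0.235) and the scene view (0.526,0.237).

>>> arm_command:
  commands:
    - {"dx": 0.65,"dy": -0.25,"dz": 0.6,"ax": 0.42,"ay": -0.33,"az": -0.93,"jaw": -0.5}
    - {"dx": 0.7,"dy": -0.2,"dz": 0.6,"ax": 0.42,"ay": -0.33,"az": -0.93,"jaw": -0.5}
    - {"dx": 0.7,"dy": -0.15,"dz": 0.55,"ax": 0.42,"ay": -0.33,"az": -0.93,"jaw": -0.5}
    - {"dx": 0.75,"dy": -0.05,"dz": 0.55,"ax": 0.42,"ay": -0.33,"az": -0.93,"jaw": -0.5}
    - {"dx": 0.75,"dy": 0,"dz": 0.55,"ax": 0.42,"ay": -0.33,"az": -0.93,"jaw": -0.5}
    - {"dx": 0.75,"dy": 0.05,"dz": 0.5,"ax": 0.42,"ay": -0.33,"az": -0.93,"jaw": -0.5}
    - {"dx": 0.75,"dy": 0.1,"dz": 0.5,"ax": 0.42,"ay": -0.33,"az": -0.93,"jaw": -0.5}
    - {"dx": 0.75,"dy": 0.2,"dz": 0.45,"ax": 0.42,"ay": -0.33,"az": -0.93,"jaw": -0.5}
    - {"dx": 0.75,"dy": 0.25,"dz": 0.45,"ax": 0.42,"ay": -0.33,"az": -0.93,"jaw": -0.5}
    - {"dx": 0.75,"dy": 0.3,"dz": 0.4,"ax": 0.42,"ay": -0.33,"az": -0.93,"jaw": -0.5}

```text
time: 20.55
tool_pos: [0.4791, 0.102, 0.2239]
tool_rot: [-1.385, -2.617, -0.43]
ft_force: [-0.1, 1.0, -1.9]
width: 0.0636
grasp_force: 33.0
```

```bash
python3 - <<'E'
from tilt import *
np.set_printoptions(precision=4,suppress=True)
s=log();print(s['tool_pos'],s['q'],s['time'],s['ft_force'],s['grasp_force'])
p,Q=plan(np.array([.452,.3454,.12]),down(2.76));print(p)
E
```

```text
[0.4791 0.102  0.2239] [-0.133  -0.1866  1.8585  0.3226  1.5154 -0.7559] 20.55 [-0.0697  0.9928 -1.9167] 32.99750089645386
[{"dx":0.6,"dy":0.29,"dz":0.59,"ax":0.31,"ay":-0.24,"az":-0.7},{"dx":0.59,"dy":0.34,"dz":0.57,"ax":0.31,"ay":-0.25,"az":-0.7},{"dx":0.58,"dy":0.38,"dz":0.55,"ax":0.31,"ay":-0.24,"az":-0.7},{"dx":0.57,"dy":0.42,"dz":0.53,"ax":0.31,"ay":-0.25,"az":-0.7},{"dx":0.56,"dy":0.46,"dz":0.52,"ax":0.31,"ay":-0.25,"az":-0.7},{"dx":0.55,"dy":0.49,"dz":0.49,"ax":0.31,"ay":-0.24,"az":-0.7},{"dx":0.53,"dy":0.53,"dz":0.48,"ax":0.31,"ay":-0.25,"az":-0.7},{"dx":0.51,"dy":0.57,"dz":0.45,"ax":0.3,"ay":-0.24,"az":-0.7},{"dx":0.49,"dy":0.6,"dz":0.43,"ax":0.31,"ay":-0.25,"az":-0.7},{"dx":0.46,"dy":0.63,"dz":0.41,"ax":0.3,"ay":-0.24,"az":-0.7},{"dx":0.44,"dy":0.66,"dz":0.39,"ax":0.31,"ay":-0.25,"az":-0.7},{"dx":0.42,"dy":0.69,"dz":0.38,"ax":0.3,"ay":-0.24,"az":-0.7}]
[0.4519 0.3455 0.1199]
```

>>> arm_command:
  commands:
    - {"dx": 0.6,"dy": 0.3,"dz": 0.6,"ax": 0.31,"ay": -0.25,"az": -0.7,"jaw": -0.5}
    - {"dx": 0.6,"dy": 0.35,"dz": 0.55,"ax": 0.31,"ay": -0.25,"az": -0.7,"jaw": -0.5}
    - {"dx": 0.6,"dy": 0.4,"dz": 0.55,"ax": 0.31,"ay": -0.25,"az": -0.7,"jaw": -0.5}
    - {"dx": 0.55,"dy": 0.4,"dz": 0.55,"ax": 0.31,"ay": -0.25,"az": -0.7,"jaw": -0.5}
    - {"dx": 0.55,"dy": 0.45,"dz": 0.5,"ax": 0.31,"ay": -0.25,"az": -0.7,"jaw": -0.5}
    - {"dx": 0.55,"dy": 0.5,"dz": 0.5,"ax": 0.31,"ay": -0.25,"az": -0.7,"jaw": -0.5}
    - {"dx": 0.55,"dy": 0.55,"dz": 0.5,"ax": 0.31,"ay": -0.25,"az": -0.7,"jaw": -0.5}
    - {"dx": 0.5,"dy": 0.55,"dz": 0.45,"ax": 0.31,"ay": -0.25,"az": -0.7,"jaw": -0.5}
    - {"dx": 0.5,"dy": 0.6,"dz": 0.45,"ax": 0.31,"ay": -0.25,"az": -0.7,"jaw": -0.5}
    - {"dx": 0.45,"dy": 0.65,"dz": 0.4,"ax": 0.31,"ay": -0.25,"az": -0.7,"jaw": -0.5}
    - {"dx": 0.45,"dy": 0.65,"dz": 0.4,"ax": 0.31,"ay": -0.25,"az": -0.7,"jaw": -0.5}
    - {"dx": 0,"dy": 0,"dz": 0,"ax": 0,"ay": 0,"az": 0,"jaw": -0.5}

```text
time: 21.75
tool_pos: [0.4536, 0.3272, 0.1264]
tool_rot: [-0.666, -3.057, -0.032]
ft_force: [-0.4, -0.6, -2.6]
width: 0.0637
grasp_force: 33.0
```

```bash
python3 - <<'E'
from tilt import *
np.set_printoptions(precision=4,suppress=True)
s=log();print(s['tool_pos'],s['q'],s['time'],s['ft_force'],s['grasp_force'],s['width'])
p,Q=plan(np.array([.452,.3454,.07]),down(2.76),n=5);print(p)
w=grab_frame('wrist');cv2.imwrite('pics/mat.png',w[:,:,::-1])
E
```

```text
[0.4536 0.3272 0.1264] [ 0.5176  0.0958  1.7331  0.0249  1.3088 -0.6302] 21.75 [-0.387 -0.585 -2.579] 32.99935698509216 0.06372523889443088
[{"dx":0.06,"dy":0.12,"dz":0.45,"ax":0.05,"ay":-0.05,"az":-0.14},{"dx":0.07,"dy":0.12,"dz":0.45,"ax":0.05,"ay":-0.05,"az":-0.14},{"dx":0.07,"dy":0.12,"dz":0.46,"ax":0.05,"ay":-0.05,"az":-0.13},{"dx":0.06,"dy":0.13,"dz":0.45,"ax":0.05,"ay":-0.05,"az":-0.14},{"dx":0.07,"dy":0.13,"dz":0.45,"ax":0.05,"ay":-0.04,"az":-0.13}]
[0.452  0.3454 0.0701]
```

View pics/mat.png

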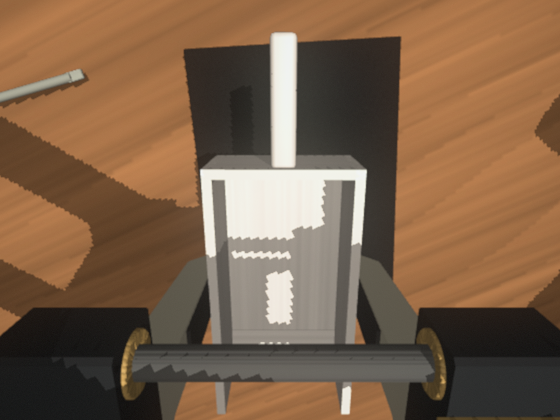

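The picture shows the tray held level and empty over the mat. The mat's near corners are at (184,50) and (400,38), which I use to check its centre.

```bash
python3 - <<'E'
from tilt import *
np.set_printoptions(precision=4,suppress=True)
s=read_state();a=plane('wrist',(184,50),.004,s);b=plane('wrist',(400,38),.004,s)
d=(b-a)/np.linalg.norm(b-a);u=np.array([d[1],-d[0],0]);u*=np.sign(u[0]);print(a,b,np.linalg.norm(b-a),'yaw',np.arctan2(u[1],u[0]),'centre',(a+b)/2+.11*u)
E
```

```text
[0.3212 0.3156 0.004 ] [0.376  0.4534 0.004 ] 0.14828334023450412 yaw -0.3785087944849078 centre [0.4508 0.3439 0.004 ]
```

>>> arm_command:
  commands:
    - {"dx": 0.05,"dy": 0.1,"dz": 0.45,"ax": 0.05,"ay": -0.05,"az": -0.14,"jaw": -0.5}
    - {"dx": 0.05,"dy": 0.1,"dz": 0.45,"ax": 0.05,"ay": -0.05,"az": -0.14,"jaw": -0.5}
    - {"dx": 0.05,"dy": 0.15,"dz": 0.45,"ax": 0.05,"ay": -0.05,"az": -0.14,"jaw": -0.5}
    - {"dx": 0.05,"dy": 0.1,"dz": 0.45,"ax": 0.05,"ay": -0.05,"az": -0.14,"jaw": -0.5}
    - {"dx": 0,"dy": 0,"dz": 0,"ax": 0,"ay": 0,"az": 0,"jaw": -0.5}

```text
time: 22.3
tool_pos: [0.454, 0.3375, 0.0805]
tool_rot: [-0.614, -3.079, -0.004]
ft_force: [-0.7, 0.2, -3.0]
width: 0.064
grasp_force: 33.0
```

```bash
python3 - <<'E'
from tilt import *
s=log();print(s['tool_pos'],s['tool_rot'],s['time'])
p,Q=plan(np.array([.4515,.344,.0325]),down(2.76),n=6);print(p)
E
```

```text
[0.45401963 0.33746011 0.08052149] [-0.61432718 -3.0785686  -0.00437523] 22.3
[{"dx":0.03,"dy":0.03,"dz":0.32,"ax":0.01,"ay":-0.01,"az":-0.03},{"dx":0.03,"dy":0.03,"dz":0.32,"ay":-0.01,"az":-0.03},{"dx":0.03,"dy":0.04,"dz":0.32,"ax":0.01,"ay":-0.01,"az":-0.03},{"dx":0.03,"dy":0.03,"dz":0.32,"az":-0.03},{"dx":0.03,"dy":0.04,"dz":0.32,"ax":0.01,"ay":-0.01,"az":-0.03},{"dx":0.04,"dy":0.03,"dz":0.32,"az":-0.03}]
[0.45148262 0.34396513 0.03253368]
```

>>> arm_command:
  commands:
    - {"dx": 0.05,"dy": 0.05,"dz": 0.5,"ax": 0.01,"ay": -0.02,"az": -0.05,"jaw": -0.5}
    - {"dx": 0.05,"dy": 0.05,"dz": 0.5,"ax": 0.01,"ay": -0.02,"az": -0.05,"jaw": -0.5}
    - {"dx": 0.05,"dy": 0.05,"dz": 0.4,"ax": 0.01,"ay": 0,"az": -0.05,"jaw": -0.5}
    - {"dx": 0.03,"dy": 0.05,"dz": 0.3,"ax": 0,"ay": 0,"az": 0,"jaw": -0.5}
    - {"dx": 0,"dy": 0,"dz": 0.2,"ax": 0,"ay": 0,"az": 0,"jaw": -0.5}
    - {"dx": 0,"dy": 0,"dz": 0,"ax": 0,"ay": 0,"az": 0,"jaw": -0.5}

```text
time: 22.9
tool_pos: [0.4528, 0.3444, 0.0347]
tool_rot: [0.599, 3.082, 0.003]
ft_force: [0.5, -0.2, -2.9]
width: 0.0639
grasp_force: 33.0
```

```bash
python3 - <<'E'
from tilt import *
s=log();Q=R.from_rotvec(s['tool_rot']);print(s['tool_pos'],Q.as_matrix()[2],s['time'],s['ft_force'])
E
```

```text
[0.4527673  0.34435431 0.03471482] [-0.00143939  0.00217132 -0.99999661] 22.9 [ 0.53817443 -0.20868335 -2.87101396]
```

>>> arm_command:
  commands:
    - {"dx": 0,"dy": 0,"dz": 0.1,"ax": 0,"ay": 0,"az": 0,"jaw": -0.5}
    - {"dx": 0,"dy": 0,"dz": 0.06,"ax": 0,"ay": 0,"az": 0,"jaw": -0.5}
    - {"dx": 0,"dy": 0,"dz": 0,"ax": 0,"ay": 0,"az": 0,"jaw": -0.5}

```text
time: 23.2
tool_pos: [0.4535, 0.3447, 0.0319]
tool_rot: [0.599, 3.081, 0.005]
ft_force: [-0.7, -1.0, -1.9]
width: 0.0638
grasp_force: 33.0
```

>>> arm_command:
  commands:
    - {"dx": 0.03,"dy": 0,"dz": 0.05,"ax": 0,"ay": 0,"az": 0,"jaw": -0.5}
    - {"dx": 0,"dy": 0,"dz": 0,"ax": 0,"ay": 0,"az": 0,"jaw": -0.5}

```text
time: 23.4
tool_pos: [0.453, 0.3451, 0.0309]
tool_rot: [0.598, 3.08, 0.005]
ft_force: [1.0, 0.4, 0.0]
width: 0.064
grasp_force: 33.0
```

>>> arm_command:
  commands:
    - {"dx": 0,"dy": 0,"dz": 0,"ax": 0,"ay": 0,"az": 0,"jaw": 1}
    - {"dx": 0,"dy": 0,"dz": 0,"ax": 0,"ay": 0,"az": 0,"jaw": 1}
    - {"dx": 0,"dy": 0,"dz": 0,"ax": 0,"ay": 0,"az": 0,"jaw": 1}
    - {"dx": 0,"dy": 0,"dz": 0,"ax": 0,"ay": 0,"az": 0,"jaw": 1}
    - {"dx": 0,"dy": 0,"dz": -0.3,"ax": 0,"ay": 0,"az": 0,"jaw": 1}
    - {"dx": 0,"dy": 0,"dz": -0.8,"ax": 0,"ay": 0,"az": 0,"jaw": 1}
    - {"dx": 0,"dy": 0,"dz": -1,"ax": 0,"ay": 0,"az": 0,"jaw": 1}
    - {"dx": 0,"dy": 0,"dz": -1,"ax": 0,"ay": 0,"az": 0,"jaw": 1}
    - {"dx": 0.8,"dy": 0,"dz": -1,"ax": 0,"ay": 0,"az": 0,"jaw": 1}
    - {"dx": 1,"dy": 0,"dz": -1,"ax": 0,"ay": 0,"az": 0,"jaw": 1}
    - {"dx": 0.5,"dy": 0,"dz": -0.5,"ax": 0,"ay": 0,"az": 0,"jaw": 1}
    - {"dx": 0,"dy": 0,"dz": 0,"ax": 0,"ay": 0,"az": 0,"jaw": 1}

```text
time: 24.6
tool_pos: [0.3989, 0.3677, 0.1729]
tool_rot: [0.595, 3.079, 0.01]
ft_force: [1.1, -0.1, -0.1]
width: 0.093
grasp_force: 0.0
```

```bash
python3 - <<'E'
from tilt import *
s=log();print(s['tool_pos'],s['time'],s['width'],s['ft_force'])
sc=grab_frame('scene');sd=grab_frame('side');w=grab_frame('wrist')
o=np.zeros((600,800,3),np.uint8)
o[:300,:400]=cv2.resize(sc[210:345,330:510],(400,300));o[:300,400:]=cv2.resize(sc[100:200,100:233],(400,300))
o[300:,:400]=cv2.resize(w,(400,300));o[300:,400:]=cv2.resize(sd[140:365,150:450],(400,300))
cv2.imwrite('pics/final.png',o[:,:,::-1])
E
```

```text
[0.39893233 0.36767895 0.17293966] 24.6 0.09298601656050243 [ 1.07448133 -0.12750676 -0.07737479]
```

View pics/final.png

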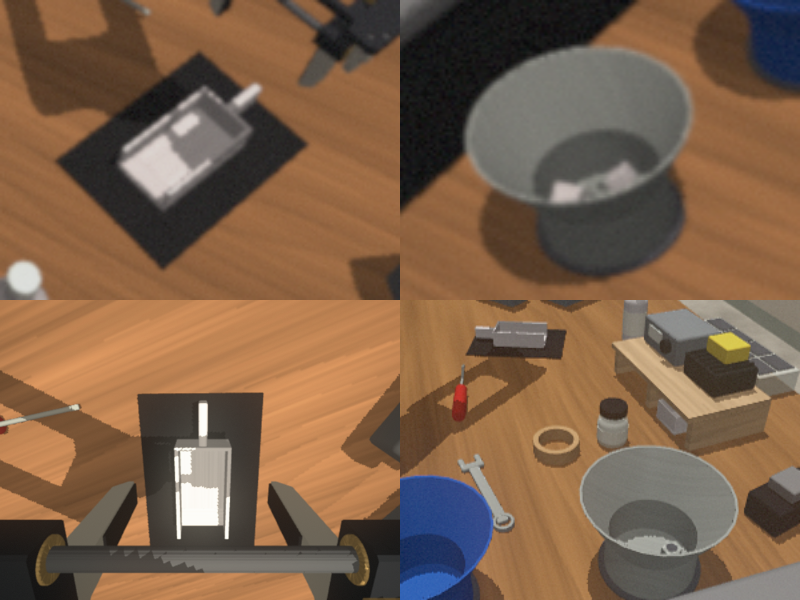

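The final picture shows the empty tray upright in the middle of the mat, with parts visible inside the steel hopper and none on the table. The jar, tape, bin and pack are where they were, and the gripper is clear.

```bash
python3 -c "
from cell import *
print(sign_off())"
```

```text
the job is handed in; nothing more can be done
None
```

The job is handed in at 24.8 s of the 72 s allowed: the tray was pulled out and released clear of the shelf, tipped into the steel hopper, and stands empty and upright in the middle of the mat. I saw parts in the hopper and none on the table or left in the tray, though the pictures did not let me count all five in the hopper.

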